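# Draw a TLC plate out from under the UV lamp and lay it on the drying rack

## Task

Press lightly on the blank front end of the coated glass plate and draw it towards you along its guide, until that end sticks out about 5 cm over the front edge of the viewing stand and can be taken by its long edges. Then pick the plate up by that end and lay it down gently, without letting it drop, flat across both rods and between the pins of the empty bay of the drying rack. It is brittle glass: do not press, squeeze or set it down hard, do not touch the developed part of its coating beyond the scored line, and leave the other plate and the vessels where they are.

Things in the scene. Friction and masses are not known exactly. Their poses are not given: they have to be found in the camera images.
- plate: The plate to move: cream-white coated glass, one rigid slab 50 wide, 200 long, 4 mm thick, about 0.1 kg. Origin: centre of its underside; x along it towards the far end, y across, z up. At first it lies flat in the stand's guide, its front end 15 to 40 mm behind the stand's front edge. The coating crumbles if pressed with more than about 10 N; the glass cracks if set down with 15 N or gripped with 30 N.
- plate_front (a point): Middle of the top edge of the plate's front (near) end, 100 mm from the plate's middle, 4 mm above its underside. From here the blank coating, runs 90 mm back to a thin dark line scored across. It may be pressed, but hard: touch it down at a few mm/s only. The plate slides dry (friction about 0.4 of the load) and tips if drawn out by half its length or pressed on beyond the stand's edge.
- plate_developed: The part of the plate that carries the grey bands, from the scored line 90 mm behind the front end to the far end (110 mm long). Not to be touched. Origin: its centre, at the plate's underside. Rigidly part of the plate.
- stand: UV viewing stand, fixed: base 290 deep, 220 wide, flat stage 50 mm above its origin. Screw feet raise it 4 to 10 mm and lean it forward: the stage falls 2 to 3 degrees to the front. Origin: below the guide's centre line, 60 mm behind the base's front face; x leads away from the operator along the guide. A white lamp housing spans the stage, underside 135 mm, top 190 mm (eyepiece 219 mm) above the origin.
- stage_edge (a point): Middle of the front edge of the stage, on the guide's centre line; axes as the stand's. The guide is two aluminium strips 20 mm wide, 4 mm high, 54 mm apart along the whole stage: the plate lies flush between them. The lamp's front face is 170 mm behind this edge.
- rack: Steel drying rack, fixed: base 140 x 270 mm, 6 mm thick; two rods of 8 mm diameter along y, 45 mm either side of the middle, tops 60 mm above the bench. Two bays, 60 mm either side of the middle (y), each between two upright 5 mm pins per rod, 69 mm apart on centres, 14 mm above the rods. Origin: centre of the underside; x leads away from the operator, along plates lying there.
- bay (a point): Centre of the empty bay (the rack's +y side), midway between the rods, at the height of their tops. Axes as the rack's: the plate's x axis is to lie along its x.
- dry_plate: The other plate, of the same make, lying across the rods in the other bay. To be left alone. Origin: centre of its underside.
- bottle: Amber glass bottle, 44 mm diameter, 90 mm high. To be left alone. Origin: centre of its underside.
- beaker: Open glass beaker, 60 mm diameter, 75 mm high. To be left alone. Origin: centre of its underside.
- weigh_jar: White plastic jar, 44 mm diameter, 45 mm high. To be left alone. Origin: centre of its underside.
Mind the look-alikes: they are no part of the job. What is shaped like the plate but purple or red is not meant.

How it is judged (in metres and radians):
On the way, in this order (a step that is already met when the one before it is completed fails the run):
1. the plate is drawn out: it lies flat on the stage with its front end 30 to 80 mm beyond the stage's front edge (x of plate_front in the frame of stage_edge between -0.08 and -0.03 m and angle between plate's own z axis and vertical below 0.08 rad and contact force between plate and stand above 0.2 N), for 0.2 s.
2. the plate is lifted off the stand, held by the fingers (contact force between plate and stand below 0.01 N and contact force between plate and the fingers above 1 N and z of plate in the frame of stage_edge above 0.01 m), for 0.2 s.
At the end, for the whole second after the job is handed in: The plate lies at rest, level (within 2 degrees) and coating up, on both rods in the empty bay: its middle within 25 mm of the bay's centre along the plate and 12 mm across, lying along the bay within 8 degrees, released (x of plate in the frame of bay between -0.025 and 0.025 m and y of plate in the frame of bay between -0.012 and 0.012 m and z of plate in the frame of bay between -0.004 and 0.004 m and angle between plate's own z axis and vertical below 0.04 rad and angle between the x axis of plate and the x axis of bay, either way round below 0.15 rad and linear speed of plate below 0.01 m/s and angular speed of plate below 0.05 rad/s and contact force between plate and rack above 0.2 N); the robot touches nothing.
It fails at once if the plate is pressed or jammed on the stand with more than 10 N, or set down on the rack with more than 15 N (contact force between plate and stand above 10 N or contact force between plate and rack above 15 N).
It fails at once if the plate is gripped with more than 60 N (30 N from each finger) (contact force between plate and the fingers above 60 N).
It fails at once if the robot touches the developed part of the coating (contact force between plate_developed and the fingers above 0.3 N or contact force between plate_developed and the arm above 0.3 N).
It fails at once if the plate is tipped over or dropped (it falls freely by more than about 5 mm) (angle between plate's own z axis and vertical above 0.6 rad or height (world z) of plate below 0.035 m or (linear speed of plate above 0.3 m/s and contact force between plate and the fingers below 0.01 N and contact force between plate and rack below 0.01 N and contact force between plate and stand below 0.01 N)).
It fails at once if the other plate, the bottle, the beaker or the jar is shifted by more than 10 mm (distance of any of dry_plate, bottle, beaker, weigh_jar from where it was at the start of the episode above 0.01 m).
It also fails if it takes over 72 s, if anything falls off the work surface, if the arm or the gripper's body presses on something with over 40 N, if the wrist force passes 120 N, or if a joint passes its speed limit or range.

## Robot

A 6-joint arm with a two-finger parallel gripper is mounted at the origin on the work surface. World frame = base frame: x ahead of the robot, y to its left, z up, the work surface at z = 0. Lengths are in mm, angles in degrees, forces in N, time in s.
With the tool pointing down it reaches from about 300 to 850 mm from the base axis. Payload 4.2 kg.
Tool frame: the origin (TCP) lies at the very end of the fingers, on their centre line; the grasp point (between the pads) lies 19 mm behind it (env.grasp_offset is the distance from the TCP to the grasp point, in mm); z points along the fingers, y is the line along which they close (so a half turn about z gives the same grasp; the last joint's range is limited). The gripper opens to 91 mm and grips with 3 to 60 N. Pads are 32 mm wide; open, the fingers measure 118 mm over their backs; the gripper's body (76 mm by 178 mm) begins 60 mm behind the grasp point.
Start: joints at [-68.239, 18.312, 89.639, -0, 72.044, -1.146], TCP at [223.814, -529.67, 213.976] pointing down, gripper open.
Joint ranges: [-177.97, 177.97], [-48.28, 115.42], [12.27, 149.76], [-77.06, 257.06], [2.81, 150.46], [-146.56, 146.56]. Speed limits (degrees/s): [147.25, 147.25, 180, 180, 180, 180].

## Interface

Orientations are given as [roll, pitch, yaw] about the fixed x, y, z axes, in that order (R = Rz(yaw) Ry(pitch) Rx(roll)).
In Python, from workcell import env gives the robot as it stands. The module is installed in compiled form; this text tells all that it offers.
- The arm moves only by the tool send_rows, never from a script. Its argument "motion" is a list of rows, each an object of numbers: "tx", "ty", "tz": the shift along the tool's x, y, z in units of 500 mm (1.0 is 500 mm); "rx", "ry", "rz": the turn, a rotation vector about the tool's x, y, z in units of 30 degrees (1.0 is 30 degrees); "gripper": the closure, from -1 (fully open) to 1 (shut). In form: [{"tx": .., "ty": .., "tz": .., "rx": .., "ry": .., "rz": .., "gripper": ..}, ...]. A call has 1 to 12 rows; each row shifts and turns the commanded pose from where the row before left it, along the tool's axes as they then stand; what a row does not reach is not made up. A row lasts 1/8 s, in which the tool goes at most 62.5 mm and 10.7 degrees, less where a joint would pass 70% of its speed; a pose out of reach is approached as far as the arm can. A call with a number of a shift or a turn outside -1 to 1 is refused whole. A call with a gripper value outside its range is refused whole. The fingers move at their own pace and stop on an object; "grip_force" is the grip in N (left out, the last holds). Time passes only in rows, so rows that do not move let the fingers close. It gives the time, the measured TCP pose, the force, the opening and the grip force at its end, in the units of the state.
- env.state(): the state, without advancing time (a new reading comes with each control period).
- env.grab_frame(name): name is "scene" or "top" or "wrist"; returns a dict with "frame" (400x640x3 uint8, red, green, blue), "vertical_fov" (degrees; the focal length in pixels is half the picture's height over the tangent of half this angle, whatever the lens; pixels are square), "cx", "cy" (the principal point, pixels), "k1" (the pictures are not rectified: a ray, as slopes to the right and down, at radius r is drawn at 1 + k1 r^2 times it, then the intrinsics apply), "rvec" (rotation vector, rad) and "tvec" (3), from world to camera coordinates, as OpenCV has them; the wrist camera has in their place "T_tool_cam" (4x4, takes a point from camera to tool coordinates, whose origin is the TCP and whose axes are the flange's). Camera axes: x right, y down, z forward; pixel columns grow to the right and rows downward; lengths in mm; the calibration is good to about 2 mm. A picture is of the moment at which its call begins: read the wrist's pose just before it. There is no depth.
- env.job_done(): hands the job in; it is judged then, once.
The state is a dict: "time_s": time; "qpos": joint angles; "qvel": joint speeds; "effort": joint torques, N m; "ee_pos": TCP position; "ee_rot": TCP orientation; "force": force on the tool from outside, world axes, zero at the start; "torque": the same for the moment, N m; "gripper_width": finger opening in mm; "gripper_force": force on a finger pad.
Only numpy, scipy, OpenCV 4.12 (cv2) and the standard library are available. Lean on these libraries where they do the work, as an engineer would, in place of code of your own. Each camera call takes 0.05 s, during which the arm holds its last target. There are 200 camera calls.

## Working session

There is one attempt and no reset: what is moved stays moved. The work goes in short steps, Python scripts to look and compute and a tool call to move; the robot and the scene stay as the last step left them, time stands still between calls to the robot, and variables do not carry over. Pictures are saved under pics/ and viewed, at most 11 in all, crops included, and the job is handed in when it is done.

Besides the shell and the picture viewer there is one more tool, called after "Emit:" by a JSON object that holds its "api" and its "payload". send_rows: Moves the arm, as the interface text tells. Shifts and turns lie within -1 to 1; 1 stands for 500 mm of shift or 30 degrees of turn. Its arguments: {"type":"object","properties":{"motion":{"type":"array"},"grip_force":{"type":"number"}},"required":["motion"]}

```bash
mkdir -p pics
cat > h.py <<'E'
import numpy as np, cv2, json
from scipy.spatial.transform import Rotation as R
from workcell import env
def grab(name):
    s=env.state(); f=env.grab_frame(name)
    f['state']=s; return f
def Rt(s): return R.from_euler('xyz',s['ee_rot'],degrees=True).as_matrix()
def cam(f):
    h=f['frame'].shape[0]; fl=h/2/np.tan(np.radians(f['vertical_fov']/2))
    if 'rvec' in f:
        Rw=cv2.Rodrigues(np.array(f['rvec'],float))[0]; t=np.array(f['tvec'],float).ravel()
    else:
        T=np.array(f['T_tool_cam']); s=f['state']; A=np.eye(4);A[:3,:3]=Rt(s);A[:3,3]=s['ee_pos']
        W=np.linalg.inv(A@T); Rw=W[:3,:3];t=W[:3,3]
    return fl,Rw,t
def ray(f,u,v):
    fl,Rw,t=cam(f); x=(u-f['cx'])/fl;y=(v-f['cy'])/fl; rd=np.hypot(x,y); r=rd
    for _ in range(30): r=rd/(1+f['k1']*r*r)
    k=r/rd if rd>0 else 1
    d=Rw.T@np.array([x*k,y*k,1]); return -Rw.T@t,d/np.linalg.norm(d)
def onz(f,u,v,z):
    o,d=ray(f,u,v); return o+d*(z-o[2])/d[2]
def proj(f,P):
    fl,Rw,t=cam(f); c=Rw@np.array(P,float)+t; x,y=c[0]/c[2],c[1]/c[2]; k=1+f['k1']*(x*x+y*y)
    return np.array([f['cx']+fl*x*k,f['cy']+fl*y*k])
def save(f,n,crop=None,sc=1):
    im=f['frame'][:,:,::-1]
    if crop: im=im[crop[1]:crop[3],crop[0]:crop[2]]
    cv2.imwrite('pics/'+n,cv2.resize(im,None,fx=sc,fy=sc,interpolation=cv2.INTER_CUBIC))
def tri(a,b):
    (o1,d1),(o2,d2)=a,b
    M=np.stack([d1,-d2],1); s=np.linalg.lstsq(M,o2-o1,rcond=None)[0]
    p,q=o1+s[0]*d1,o2+s[1]*d2; return (p+q)/2,np.linalg.norm(p-q)
E
python3 - <<'E'
from h import *
import pickle
d={}
for n in('scene','top'):
    f=grab(n); d[n]=f; print(n,f['vertical_fov'],f['cx'],f['cy'],f['k1'],ray(f,f['cx'],f['cy']))
    save(f,n+'0.png',None,1.25)
pickle.dump(d,open('f0.pkl','wb'))
s=env.state();print(s)
E
```

```text
scene 54.18107206164881 324.43217318025296 193.0621023410718 -0.01714514128773364 (array([1204.86823234,  638.10741188,  742.42201025]), array([-0.59432147, -0.56005482, -0.577166  ]))
top 56.98270759029985 314.0303591615377 201.7936070949063 -0.04728366248420973 (array([ 450.66191922,   -1.22861645, 1090.75481694]), array([ 0.06422758,  0.01779449, -0.99777662]))
{'time_s': 0.1, 'qpos': array([-6.82372209e+01,  1.83486556e+01,  8.97001218e+01, -9.60170771e-04,
        7.20429789e+01, -1.14605451e+00]), 'qvel': array([-0.04032354,  0.02205253, -0.20386268, -0.04565761, -0.07433243,
        0.02127744]), 'effort': array([-3.99924338e-04, -4.13334024e+01, -2.32508683e+01,  7.28320400e-02,
        4.21838521e-02, -5.08653318e-05]), 'ee_pos': array([ 223.65493545, -529.22989082,  213.19277338]), 'ee_rot': array([-1.79908244e+02, -9.22482886e-04,  2.29091296e+01]), 'force': array([0.98758814, 1.16226711, 0.22166833]), 'torque': array([-0.0141591 ,  0.01198503,  0.04510448]), 'gripper_force': 0.0, 'gripper_width': 91.3593115142972}
```

View pics/scene0.png

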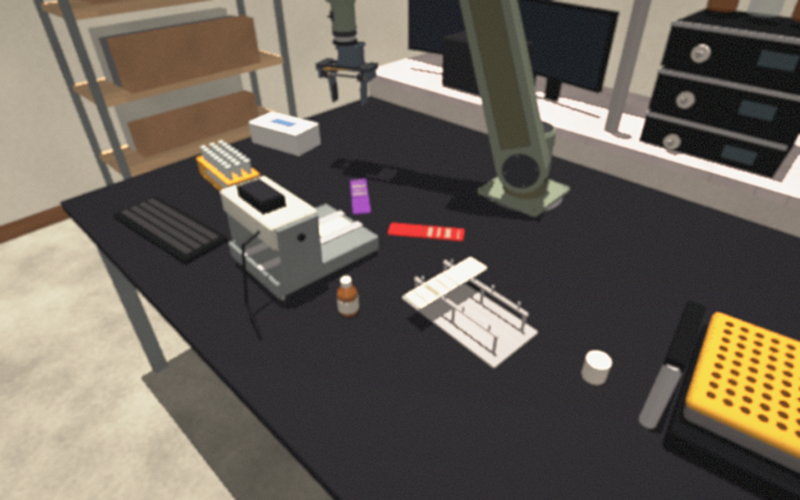

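View pics/top0.png

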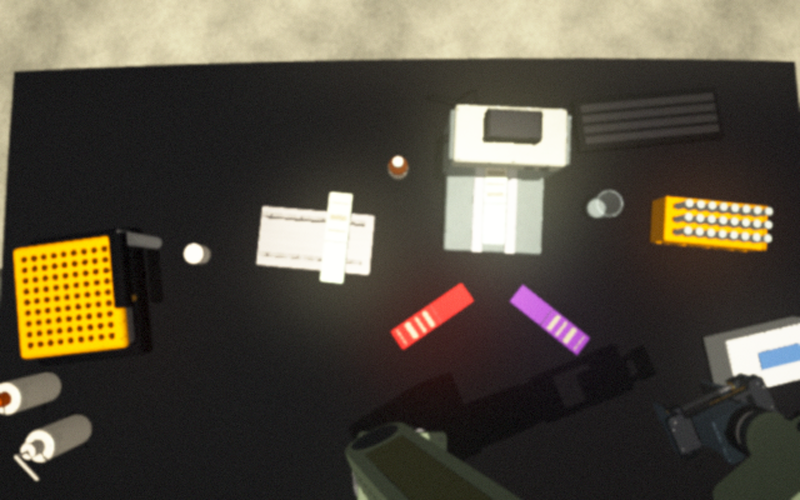

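Scene and top views: the cream plate lies in the stand's guide (top ~(494,200) of the 800-px picture). The look-alikes are the red one at (432,316) and the purple one at (550,320), plus the other cream plate, which is already on the rack at (337,238). The one in the guide is the one meant. The empty bay is the rack's left half, ~(290,240). I'll confirm this in an enlarged crop.

Run:
```python
from h import *
import pickle
d=pickle.load(open('f0.pkl','rb'));f=d['top']
im=f['frame'][:,:,::-1]
a=cv2.resize(im[125:215,345:445],None,fx=5,fy=5,interpolation=cv2.INTER_CUBIC) 
b=cv2.resize(im[145:235,200:305],None,fx=5,fy=5,interpolation=cv2.INTER_CUBIC)
a=(255*(a/255.)**1.5).astype('uint8')
c=np.hstack([a[:, :500],b]);c=cv2.resize(c,None,fx=.78,fy=.78)
cv2.imwrite('pics/c1.png',c);print(c.shape)
```

```text
(351, 800, 3)
```

View pics/c1.png

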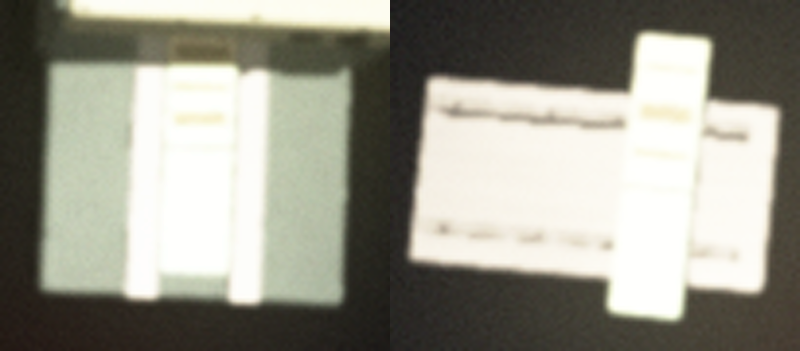

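The crop confirms it: the plate in the guide has its front end at crop (160–228,273), behind the stage edge at (40,291)–(343,303). Its scored line is at about y=147. The rack's empty bay is on the left.

Run:
```python
from h import *
import pickle
f=pickle.load(open('f0.pkl','rb'))['top']
def A(x,y,z): return onz(f,345+x/3.9-.4,125+y/3.9-.4,z).round(1)
def B(x,y,z): return onz(f,200+(x-390)/3.9-.4,145+y/3.9-.4,z).round(1)
for n,p in dict(eL=(40,291,54),eR=(343,303,54),pL=(160,272,59),pR=(228,275,59),sc=(200,148,63),gL=(125,298,58),gR=(262,303,58),bL=(48,63,63),bR=(350,70,63)).items(): print(n,A(*p))
for n,p in dict(a=(428,75,6),b=(778,106,6),c=(763,293,6),d=(410,262,6),p1=(636,35,64),p2=(712,40,64),p3=(682,319,64),p4=(607,311,64)).items(): print(n,B(*p))
w=grab('wrist');print(np.array(w['T_tool_cam']).round(3),w['vertical_fov'])
```

```text
eL [523.9 -97.8  54. ]
eR [ 513.8 -316.6   54. ]
pL [ 536.7 -183.8   59. ]
pR [ 534.2 -232.7   59. ]
sc [ 625.9 -213.6   63. ]
gL [ 518.2 -158.5   58. ]
gR [ 514. -257.   58.]
bL [ 688.8 -105.    63. ]
bR [ 682.4 -323.8   63. ]
a [636.6 331.5   6. ]
b [610.1  62.    6. ]
c [467.9  73.7   6. ]
d [492.8 343.4   6. ]
p1 [654.4 161.6  64. ]
p2 [650.1 106.4  64. ]
p3 [448.7 127.8  64. ]
p4 [454.7 181.7  64. ]
[[ 2.00000e-03 -9.61000e-01 -2.76000e-01  7.84350e+01]
 [ 1.00000e+00  2.00000e-03  2.00000e-03 -1.93700e+00]
 [-1.00000e-03 -2.76000e-01  9.61000e-01 -1.70415e+02]
 [ 0.00000e+00  0.00000e+00  0.00000e+00  1.00000e+00]] 59.67557650518137
```

Emit:
{"api": "send_rows", "payload": {"motion": [{"rz": -0.343, "gripper": 1}, {"rz": -0.343, "gripper": 1}, {"rz": -0.343, "gripper": 1}, {"rz": -0.343, "gripper": 1}, {"rz": -0.343, "gripper": 1}, {"rz": -0.343, "gripper": 1}, {"rz": -0.343, "gripper": 1}, {"rz": -0.343, "gripper": 1}, {"rz": -0.343, "gripper": 1}, {"rz": -0.343, "gripper": 1}, {"rz": -0.343, "gripper": 1}, {"rz": -0.343, "gripper": 1}], "grip_force": 5}}

```text
invalid input at $.motion[0]: expected keys tx, ty, tz, rx, ry, rz, gripper
```

Emit:
{"api": "send_rows", "payload": {"motion": [{"rz": -0.343, "gripper": 1}, {"rz": -0.343, "gripper": 1}, {"rz": -0.343, "gripper": 1}, {"tx": -0.065, "ty": 0.075, "gripper": 1}, {"tx": -0.065, "ty": 0.075, "gripper": 1}, {"tx": -0.065, "ty": 0.075, "gripper": 1}, {"tx": -0.065, "ty": 0.075, "gripper": 1}, {"tx": -0.065, "ty": 0.075, "gripper": 1}, {"tx": -0.065, "ty": 0.075, "gripper": 1}, {"tx": -0.065, "ty": 0.075, "gripper": 1}, {"tx": -0.065, "ty": 0.075, "gripper": 1}, {"tx": -0.065, "ty": 0.075, "gripper": 1}]}}

```text
invalid input at $.motion[0]: expected keys tx, ty, tz, rx, ry, rz, gripper
```

Emit:
{"api": "send_rows", "payload": {"motion": [{"gripper": 1}, {"gripper": 1}]}}

```text
invalid input at $.motion[0]: expected keys tx, ty, tz, rx, ry, rz, gripper
```

Run:
```python
from h import *
import pickle
f=grab('wrist');pickle.dump(f,open('w1.pkl','wb'));save(f,'w1.png',None,1.25)
s=f['state'];print(s['time_s'],s['ee_pos'],s['ee_rot'],s['force'],s['gripper_width'])
```

```text
0.15 [ 223.66995139 -529.31603928  213.32153284] [-1.79924244e+02 -3.96551016e-05  2.29076463e+01] [0.26694771 0.07314552 0.66444382] 91.0567592545123
```

View pics/w1.png

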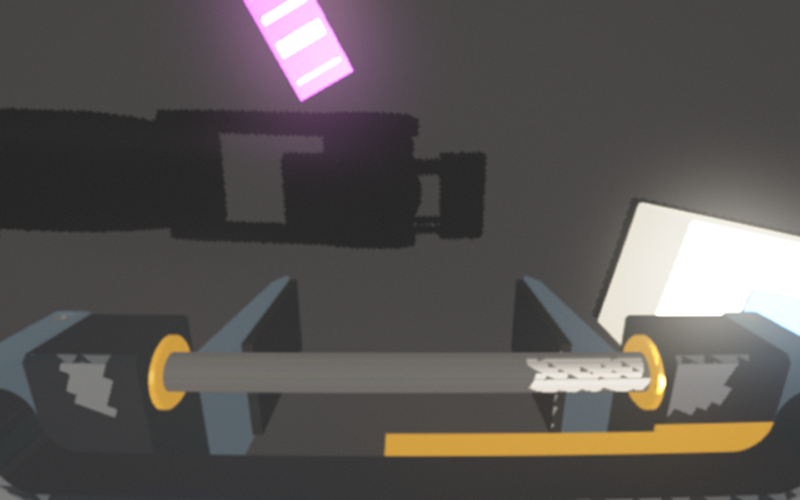

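The wrist view is still from the start pose and shows the purple plate, because the moves were refused: every key must be given.

Emit:
{"api": "send_rows", "payload": {"motion": [{"tx": 0, "ty": 0, "tz": 0, "rx": 0, "ry": 0, "rz": -0.343, "gripper": 1}, {"tx": 0, "ty": 0, "tz": 0, "rx": 0, "ry": 0, "rz": -0.343, "gripper": 1}, {"tx": 0, "ty": 0, "tz": 0, "rx": 0, "ry": 0, "rz": -0.343, "gripper": 1}, {"tx": 0, "ty": 0, "tz": 0, "rx": 0, "ry": 0, "rz": -0.343, "gripper": 1}, {"tx": 0, "ty": 0, "tz": 0, "rx": 0, "ry": 0, "rz": -0.343, "gripper": 1}, {"tx": 0, "ty": 0, "tz": 0, "rx": 0, "ry": 0, "rz": -0.343, "gripper": 1}, {"tx": 0, "ty": 0, "tz": 0, "rx": 0, "ry": 0, "rz": -0.343, "gripper": 1}, {"tx": 0, "ty": 0, "tz": 0, "rx": 0, "ry": 0, "rz": -0.343, "gripper": 1}, {"tx": 0, "ty": 0, "tz": 0, "rx": 0, "ry": 0, "rz": -0.343, "gripper": 1}, {"tx": 0, "ty": 0, "tz": 0, "rx": 0, "ry": 0, "rz": -0.343, "gripper": 1}, {"tx": 0, "ty": 0, "tz": 0, "rx": 0, "ry": 0, "rz": -0.343, "gripper": 1}, {"tx": 0, "ty": 0, "tz": 0, "rx": 0, "ry": 0, "rz": -0.343, "gripper": 1}], "grip_force": 5}}

```text
time_s: 1.7
ee_pos: [223.8, -529.5, 213.7]
ee_rot: [180.0, -0.0, 146.7]
force: [0.6, -0.1, -0.7]
gripper_width: 0.5
gripper_force: 0.0
```

Emit:
{"api": "send_rows", "payload": {"motion": [{"tx": 0, "ty": 0, "tz": 0, "rx": 0, "ry": 0, "rz": -0.343, "gripper": 1}, {"tx": 0, "ty": 0, "tz": 0, "rx": 0, "ry": 0, "rz": -0.343, "gripper": 1}, {"tx": 0, "ty": 0, "tz": 0, "rx": 0, "ry": 0, "rz": -0.343, "gripper": 1}, {"tx": -0.076, "ty": 0.0745, "tz": 0, "rx": 0, "ry": 0, "rz": 0, "gripper": 1}, {"tx": -0.076, "ty": 0.0745, "tz": 0, "rx": 0, "ry": 0, "rz": 0, "gripper": 1}, {"tx": -0.076, "ty": 0.0745, "tz": 0, "rx": 0, "ry": 0, "rz": 0, "gripper": 1}, {"tx": -0.076, "ty": 0.0745, "tz": 0, "rx": 0, "ry": 0, "rz": 0, "gripper": 1}, {"tx": -0.076, "ty": 0.0745, "tz": 0, "rx": 0, "ry": 0, "rz": 0, "gripper": 1}, {"tx": -0.076, "ty": 0.0745, "tz": 0, "rx": 0, "ry": 0, "rz": 0, "gripper": 1}, {"tx": -0.076, "ty": 0.0745, "tz": 0, "rx": 0, "ry": 0, "rz": 0, "gripper": 1}, {"tx": -0.076, "ty": 0.0745, "tz": 0, "rx": 0, "ry": 0, "rz": 0, "gripper": 1}, {"tx": -0.076, "ty": 0.0745, "tz": 0, "rx": 0, "ry": 0, "rz": 0, "gripper": 1}]}}

```text
time_s: 3.2
ee_pos: [628.4, -214.5, 188.4]
ee_rot: [-178.4, -2.3, 174.1]
force: [0.3, -0.8, 0.9]
gripper_width: 0.7
gripper_force: 0.0
```

Emit:
{"api": "send_rows", "payload": {"motion": [{"tx": 0, "ty": 0, "tz": 0, "rx": 0, "ry": 0, "rz": 0, "gripper": 1}, {"tx": 0, "ty": 0, "tz": 0, "rx": 0, "ry": 0, "rz": 0, "gripper": 1}, {"tx": 0, "ty": 0, "tz": 0, "rx": 0, "ry": 0, "rz": 0, "gripper": 1}]}}

```text
time_s: 3.58
ee_pos: [626.3, -216.7, 188.9]
ee_rot: [-178.4, -2.3, 174.0]
force: [0.5, -0.0, 0.9]
gripper_width: 0.8
gripper_force: 0.0
```

Run:
```python
from h import *
import pickle
f=grab('wrist');pickle.dump(f,open('w1.pkl','wb'));save(f,'w2.png',None,1.25)
s=f['state'];print(s['time_s'],s['qpos'],s['ee_pos'],s['ee_rot'],s['force'],s['gripper_width'])
```

```text
3.575 [ -19.01961739   28.15611829   77.66719175   -2.16166942   76.04396151
 -102.51967054] [ 626.27347556 -216.71578596  188.85948774] [-178.37542676   -2.28312041  174.02327364] [ 0.4934633  -0.03826078  0.94600971] 0.7981522991486686
```

View pics/w2.png

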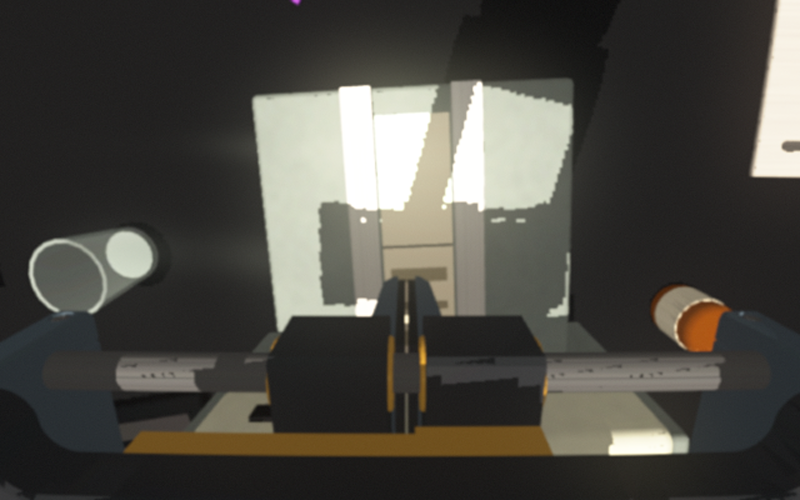

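Wrist picture (1.25x): stage front edge from (255,97) to (572,79), plate front end at y≈113 (x 375–448), scored line at y≈245. The arm fell short of the commanded pose because of the joint-speed cap, and now leans 2°.

Run:
```python
from h import *
import pickle
f=pickle.load(open('w1.pkl','rb'));g=cv2.cvtColor(f['frame'],cv2.COLOR_RGB2GRAY).astype(int)
for x in(290,310,330,340,350): print(x,'v60-105',g[60:105,x].tolist())
for x in (325,345): print(x,'v185-205',g[185:206,x].tolist())
for y in (110,185): print(y,'u265-395',g[y,265:396].tolist())
```

```text
290 v60-105 [75, 77, 77, 77, 78, 77, 78, 96, 191, 254, 255, 255, 255, 255, 255, 255, 255, 255, 255, 255, 255, 255, 255, 255, 255, 255, 255, 255, 255, 255, 255, 255, 255, 255, 255, 255, 255, 255, 255, 255, 255, 255, 255, 255, 255]
310 v60-105 [76, 79, 79, 82, 81, 82, 84, 85, 90, 118, 161, 191, 206, 216, 222, 223, 224, 224, 224, 225, 224, 225, 225, 225, 226, 226, 227, 227, 227, 227, 228, 241, 254, 255, 255, 255, 255, 255, 255, 255, 255, 255, 255, 255, 255]
330 v60-105 [73, 77, 78, 78, 80, 79, 81, 86, 117, 161, 189, 205, 215, 221, 222, 221, 221, 222, 223, 222, 223, 222, 224, 223, 224, 224, 223, 224, 224, 229, 246, 255, 255, 255, 255, 255, 255, 255, 255, 255, 255, 255, 255, 255, 255]
340 v60-105 [73, 73, 74, 75, 75, 76, 82, 100, 142, 176, 197, 207, 216, 220, 219, 220, 221, 222, 221, 223, 223, 222, 223, 223, 223, 221, 221, 222, 223, 235, 254, 255, 255, 255, 255, 255, 255, 255, 255, 255, 255, 255, 255, 255, 255]
350 v60-105 [70, 71, 72, 72, 73, 74, 79, 100, 136, 159, 150, 129, 115, 117, 122, 127, 127, 126, 120, 118, 118, 119, 120, 120, 120, 122, 123, 123, 127, 140, 166, 185, 188, 189, 190,
[... 926 characters left out ...]
, 221, 220, 220, 220, 219, 219]
185 u265-395 [108, 109, 109, 110, 110, 111, 110, 111, 111, 111, 113, 112, 112, 114, 122, 135, 147, 149, 150, 150, 152, 151, 151, 150, 151, 154, 151, 152, 152, 153, 152, 153, 154, 154, 152, 153, 152, 145, 132, 130, 148, 167, 174, 175, 175, 175, 176, 175, 176, 176, 176, 176, 176, 175, 175, 176, 176, 176, 176, 175, 175, 175, 177, 175, 174, 177, 175, 175, 175, 174, 174, 176, 175, 175, 174, 175, 174, 175, 174, 175, 174, 175, 174, 174, 173, 174, 173, 173, 174, 172, 173, 172, 173, 172, 172, 169, 159, 137, 126, 135, 146, 149, 148, 149, 149, 149, 147, 146, 147, 147, 148, 145, 146, 145, 145, 146, 146, 145, 143, 145, 145, 139, 124, 109, 104, 105, 104, 104, 103, 103, 103]
```

Run:
```python
from h import *
import pickle
f=pickle.load(open('w1.pkl','rb'))
t=pickle.load(open('f0.pkl','rb'))['top']
for z in (55,60,65): 
    P=lambda u,v:onz(f,u,v,z)
    print(z,'w110',np.linalg.norm(P(299,110)-P(361,110)),'w185',np.linalg.norm(P(304.2,185)-P(363,185)))
a,b=onz(f,310,91.2,61),onz(f,340,89.7,61); c=onz(f,325,197,65);d=onz(f,345,196,65)
print('front',a,b,'score',c,d,np.linalg.norm((a+b)/2-(c+d)/2))
e1,e2=onz(f,310,69.8,56.5),onz(f,340,68.3,56.5);print('edge',e1,e2)
L1,L2=onz(f,299,110,62),onz(f,304.2,185,65);R1,R2=onz(f,361,110,62),onz(f,363,185,65)
for q in((L2-L1),(R2-R1)): print('yaw',np.degrees(np.arctan2(q[1],q[0])))
print('mid',(L1+R1)/2,(L2+R2)/2)
# two-view heights: scored line centre, front centre
print(tri(ray(f,335,196.5),ray(t,345+200/3.9-.4,125+148/3.9-.4)),tri(ray(f,329.5,90.2),ray(t,345+194/3.9-.4,125+273.5/3.9-.4)))
s=f['state'];Rm=Rt(s)
tgt=R.from_euler('xyz',[180,0,177.4],degrees=True).as_matrix()
print('rot rel (deg)',R.from_matrix(Rm.T@tgt).as_rotvec(degrees=True))
```

```text
55 w110 53.060935844938015 w185 52.82895020161863
60 w110 52.19731571419757 w185 51.96910587069064
65 w110 51.333695583457114 w185 51.10926153976264
front [ 535.09427903 -221.79099915   61.        ] [ 536.46166694 -196.91291689   61.        ] score [ 625.26941719 -218.30154445   65.        ] [ 626.02277443 -200.7777       65.        ] 89.95729385914802
edge [ 517.73149331 -220.18348697   56.5       ] [ 519.15503971 -195.25643698   56.5       ]
yaw -2.411949206991834
yaw -3.0675890724209354
mid [ 551.90014079 -206.79734349   62.        ] [ 615.28987622 -209.82984234   65.        ]
(array([ 621.95634444, -209.31856184,   82.79793389]), np.float64(1.1538154320405205)) (array([ 535.57745556, -206.10970574,   66.74509651]), np.float64(1.8740435317598072))
rot rel (deg) [-1.55661038 -2.33016586 -3.34368537]
```

Emit:
{"api": "send_rows", "payload": {"motion": [{"tx": 0, "ty": 0, "tz": 0, "rx": -0.052, "ry": -0.078, "rz": -0.1115, "gripper": 1}, {"tx": 0.031, "ty": 0.006, "tz": 0, "rx": 0, "ry": 0, "rz": 0, "gripper": 1}, {"tx": 0.031, "ty": 0.006, "tz": 0, "rx": 0, "ry": 0, "rz": 0, "gripper": 1}, {"tx": 0, "ty": 0, "tz": 0.036, "rx": 0, "ry": 0, "rz": 0, "gripper": 1}, {"tx": 0, "ty": 0, "tz": 0.036, "rx": 0, "ry": 0, "rz": 0, "gripper": 1}, {"tx": 0, "ty": 0, "tz": 0.036, "rx": 0, "ry": 0, "rz": 0, "gripper": 1}, {"tx": 0, "ty": 0, "tz": 0.036, "rx": 0, "ry": 0, "rz": 0, "gripper": 1}, {"tx": 0, "ty": 0, "tz": 0.036, "rx": 0, "ry": 0, "rz": 0, "gripper": 1}, {"tx": 0, "ty": 0, "tz": 0.02, "rx": 0, "ry": 0, "rz": 0, "gripper": 1}, {"tx": 0, "ty": 0, "tz": 0, "rx": 0, "ry": 0, "rz": 0, "gripper": 1}, {"tx": 0, "ty": 0, "tz": 0, "rx": 0, "ry": 0, "rz": 0, "gripper": 1}]}}

```text
time_s: 5.0
ee_pos: [597.0, -208.8, 89.5]
ee_rot: [-180.0, 0.1, 177.5]
force: [1.2, 0.0, -0.0]
gripper_width: 0.3
gripper_force: 0.0
```

Emit:
{"api": "send_rows", "payload": {"motion": [{"tx": 0.003, "ty": 0, "tz": 0.01, "rx": 0, "ry": 0, "rz": 0, "gripper": 1}, {"tx": 0, "ty": 0, "tz": 0.01, "rx": 0, "ry": 0, "rz": 0, "gripper": 1}, {"tx": 0, "ty": 0, "tz": 0.01, "rx": 0, "ry": 0, "rz": 0, "gripper": 1}, {"tx": 0, "ty": 0, "tz": 0.006, "rx": 0, "ry": 0, "rz": 0, "gripper": 1}, {"tx": 0, "ty": 0, "tz": 0.002, "rx": 0, "ry": 0, "rz": 0, "gripper": 1}, {"tx": 0, "ty": 0, "tz": 0.001, "rx": 0, "ry": 0, "rz": 0, "gripper": 1}, {"tx": 0, "ty": 0, "tz": 0.001, "rx": 0, "ry": 0, "rz": 0, "gripper": 1}]}}

```text
time_s: 5.88
ee_pos: [595.2, -208.4, 68.8]
ee_rot: [180.0, 0.0, 177.5]
force: [-1.1, 0.1, -0.2]
gripper_width: 0.3
gripper_force: 0.0
```

Emit:
{"api": "send_rows", "payload": {"motion": [{"tx": 0, "ty": 0, "tz": 0.001, "rx": 0, "ry": 0, "rz": 0, "gripper": 1}, {"tx": 0, "ty": 0, "tz": 0.001, "rx": 0, "ry": 0, "rz": 0, "gripper": 1}, {"tx": 0, "ty": 0, "tz": 0, "rx": 0, "ry": 0, "rz": 0, "gripper": 1}]}}

```text
time_s: 6.25
ee_pos: [595.0, -208.3, 67.6]
ee_rot: [180.0, 0.0, 177.5]
force: [-1.3, 0.3, -0.0]
gripper_width: 0.5
gripper_force: 0.0
```

Emit:
{"api": "send_rows", "payload": {"motion": [{"tx": 0, "ty": 0, "tz": 0.001, "rx": 0, "ry": 0, "rz": 0, "gripper": 1}, {"tx": 0, "ty": 0, "tz": 0.001, "rx": 0, "ry": 0, "rz": 0, "gripper": 1}, {"tx": 0, "ty": 0, "tz": 0, "rx": 0, "ry": 0, "rz": 0, "gripper": 1}]}}

```text
time_s: 6.62
ee_pos: [595.1, -208.3, 66.6]
ee_rot: [180.0, 0.0, 177.5]
force: [-0.6, -0.5, 0.4]
gripper_width: 0.3
gripper_force: 0.0
```

Emit:
{"api": "send_rows", "payload": {"motion": [{"tx": 0, "ty": 0, "tz": 0.001, "rx": 0, "ry": 0, "rz": 0, "gripper": 1}, {"tx": 0, "ty": 0, "tz": 0, "rx": 0, "ry": 0, "rz": 0, "gripper": 1}]}}

```text
time_s: 6.88
ee_pos: [595.0, -208.3, 66.1]
ee_rot: [180.0, 0.0, 177.5]
force: [-0.6, -0.6, -0.8]
gripper_width: 0.4
gripper_force: 0.0
```

Emit:
{"api": "send_rows", "payload": {"motion": [{"tx": 0, "ty": 0, "tz": 0.001, "rx": 0, "ry": 0, "rz": 0, "gripper": 1}, {"tx": 0, "ty": 0, "tz": 0, "rx": 0, "ry": 0, "rz": 0, "gripper": 1}]}}

```text
time_s: 7.12
ee_pos: [595.0, -208.3, 65.6]
ee_rot: [180.0, 0.0, 177.5]
force: [-0.1, -0.3, -0.4]
gripper_width: 0.8
gripper_force: 0.0
```

Emit:
{"api": "send_rows", "payload": {"motion": [{"tx": 0, "ty": 0, "tz": 0.001, "rx": 0, "ry": 0, "rz": 0, "gripper": 1}, {"tx": 0, "ty": 0, "tz": 0, "rx": 0, "ry": 0, "rz": 0, "gripper": 1}]}}

```text
time_s: 7.38
ee_pos: [595.1, -208.3, 65.1]
ee_rot: [180.0, 0.0, 177.5]
force: [-0.4, -0.2, 0.6]
gripper_width: 0.8
gripper_force: 0.0
```

Emit:
{"api": "send_rows", "payload": {"motion": [{"tx": 0, "ty": 0, "tz": 0.001, "rx": 0, "ry": 0, "rz": 0, "gripper": 1}, {"tx": 0, "ty": 0, "tz": 0, "rx": 0, "ry": 0, "rz": 0, "gripper": 1}]}}

```text
time_s: 7.62
ee_pos: [595.0, -208.3, 64.6]
ee_rot: [180.0, 0.0, 177.5]
force: [0.5, -0.6, 0.5]
gripper_width: 0.9
gripper_force: 0.0
```

Emit:
{"api": "send_rows", "payload": {"motion": [{"tx": 0, "ty": 0, "tz": 0.001, "rx": 0, "ry": 0, "rz": 0, "gripper": 1}, {"tx": 0, "ty": 0, "tz": 0, "rx": 0, "ry": 0, "rz": 0, "gripper": 1}]}}

```text
time_s: 7.88
ee_pos: [595.0, -208.3, 64.1]
ee_rot: [180.0, 0.0, 177.5]
force: [-0.1, 0.1, -0.8]
gripper_width: 0.7
gripper_force: 0.0
```

Emit:
{"api": "send_rows", "payload": {"motion": [{"tx": 0, "ty": 0, "tz": 0.001, "rx": 0, "ry": 0, "rz": 0, "gripper": 1}, {"tx": 0, "ty": 0, "tz": 0, "rx": 0, "ry": 0, "rz": 0, "gripper": 1}]}}

```text
time_s: 8.12
ee_pos: [595.0, -208.3, 63.6]
ee_rot: [180.0, 0.0, 177.5]
force: [0.4, -0.9, -0.3]
gripper_width: 0.1
gripper_force: 0.0
```

Emit:
{"api": "send_rows", "payload": {"motion": [{"tx": 0, "ty": 0, "tz": 0.001, "rx": 0, "ry": 0, "rz": 0, "gripper": 1}, {"tx": 0, "ty": 0, "tz": 0, "rx": 0, "ry": 0, "rz": 0, "gripper": 1}]}}

```text
time_s: 8.38
ee_pos: [595.1, -208.3, 63.1]
ee_rot: [180.0, 0.0, 177.5]
force: [-0.5, -0.1, -1.6]
gripper_width: 0.7
gripper_force: 0.0
```

Emit:
{"api": "send_rows", "payload": {"motion": [{"tx": 0, "ty": 0, "tz": 0.001, "rx": 0, "ry": 0, "rz": 0, "gripper": 1}, {"tx": 0, "ty": 0, "tz": 0, "rx": 0, "ry": 0, "rz": 0, "gripper": 1}]}}

```text
time_s: 8.62
ee_pos: [595.0, -208.3, 62.6]
ee_rot: [180.0, 0.0, 177.5]
force: [-1.8, -0.6, -0.3]
gripper_width: 0.2
gripper_force: 0.0
```

Emit:
{"api": "send_rows", "payload": {"motion": [{"tx": 0, "ty": 0, "tz": 0.001, "rx": 0, "ry": 0, "rz": 0, "gripper": 1}, {"tx": 0, "ty": 0, "tz": 0, "rx": 0, "ry": 0, "rz": 0, "gripper": 1}]}}

```text
time_s: 8.88
ee_pos: [595.1, -208.3, 62.2]
ee_rot: [180.0, 0.0, 177.5]
force: [0.4, -0.3, 0.8]
gripper_width: 0.6
gripper_force: 0.1
```

Emit:
{"api": "send_rows", "payload": {"motion": [{"tx": 0, "ty": 0, "tz": 0.0006, "rx": 0, "ry": 0, "rz": 0, "gripper": 1}, {"tx": 0, "ty": 0, "tz": 0, "rx": 0, "ry": 0, "rz": 0, "gripper": 1}]}}

```text
time_s: 9.12
ee_pos: [595.2, -208.3, 62.1]
ee_rot: [180.0, 0.0, 177.5]
force: [-0.8, 0.3, 1.5]
gripper_width: 0.8
gripper_force: 0.9
```

Emit:
{"api": "send_rows", "payload": {"motion": [{"tx": 0, "ty": 0, "tz": 0.0006, "rx": 0, "ry": 0, "rz": 0, "gripper": 1}, {"tx": 0, "ty": 0, "tz": 0, "rx": 0, "ry": 0, "rz": 0, "gripper": 1}]}}

```text
time_s: 9.38
ee_pos: [595.1, -208.3, 62.0]
ee_rot: [180.0, 0.1, 177.5]
force: [-1.5, 1.4, 5.4]
gripper_width: 0.4
gripper_force: 2.3
```

Emit:
{"api": "send_rows", "payload": {"motion": [{"tx": 0.003, "ty": 0, "tz": 0.00013, "rx": 0, "ry": 0, "rz": 0, "gripper": 1}, {"tx": 0.004, "ty": 0, "tz": 0.00017, "rx": 0, "ry": 0, "rz": 0, "gripper": 1}, {"tx": 0.004, "ty": 0, "tz": 0.00017, "rx": 0, "ry": 0, "rz": 0, "gripper": 1}, {"tx": 0.004, "ty": 0, "tz": 0.00017, "rx": 0, "ry": 0, "rz": 0, "gripper": 1}, {"tx": 0.004, "ty": 0, "tz": 0.00017, "rx": 0, "ry": 0, "rz": 0, "gripper": 1}]}}

```text
time_s: 10.0
ee_pos: [586.2, -208.1, 61.6]
ee_rot: [-180.0, 0.1, 177.5]
force: [1.7, -0.1, 4.8]
gripper_width: 0.7
gripper_force: 2.6
```

Emit:
{"api": "send_rows", "payload": {"motion": [{"tx": 0.004, "ty": 0, "tz": 0.00017, "rx": 0, "ry": 0, "rz": 0, "gripper": 1}, {"tx": 0.004, "ty": 0, "tz": 0.00017, "rx": 0, "ry": 0, "rz": 0, "gripper": 1}, {"tx": 0.004, "ty": 0, "tz": 0.00017, "rx": 0, "ry": 0, "rz": 0, "gripper": 1}, {"tx": 0.004, "ty": 0, "tz": 0.00017, "rx": 0, "ry": 0, "rz": 0, "gripper": 1}, {"tx": 0.004, "ty": 0, "tz": 0.00017, "rx": 0, "ry": 0, "rz": 0, "gripper": 1}]}}

```text
time_s: 10.62
ee_pos: [576.2, -207.7, 61.2]
ee_rot: [-180.0, 0.1, 177.5]
force: [1.9, 0.5, 5.0]
gripper_width: 0.2
gripper_force: 2.6
```

Run:
```python
from h import *
import pickle
f=grab('wrist');pickle.dump(f,open('w3.pkl','wb'));print(f['state']['force'],f['state']['gripper_force'],f['state']['ee_pos'])
g=cv2.cvtColor(f['frame'],cv2.COLOR_RGB2GRAY).astype(int)
for x in (310,325,340): print(x,g[:220:2,x].tolist())
```

```text
[1.90239185 0.45641799 4.96507618] 2.6201764834695496 [ 576.22616331 -207.65413363   61.20742961]
310 [47, 46, 45, 47, 45, 46, 47, 47, 48, 47, 46, 47, 46, 46, 45, 45, 46, 45, 48, 47, 46, 45, 47, 48, 48, 48, 47, 46, 49, 49, 49, 50, 50, 52, 51, 53, 54, 58, 56, 57, 58, 57, 60, 61, 63, 66, 67, 69, 70, 73, 76, 76, 80, 82, 85, 88, 90, 95, 96, 100, 103, 106, 110, 112, 112, 113, 111, 117, 142, 148, 183, 221, 225, 226, 226, 226, 227, 226, 225, 226, 226, 226, 226, 226, 226, 225, 226, 226, 226, 225, 226, 224, 223, 223, 223, 223, 222, 221, 220, 220, 221, 220, 220, 217, 215, 215, 214, 213, 213, 212]
325 [46, 46, 46, 48, 47, 47, 45, 46, 47, 46, 45, 46, 44, 44, 47, 46, 46, 47, 45, 46, 50, 47, 48, 46, 50, 49, 47, 48, 47, 48, 50, 49, 53, 50, 51, 53, 53, 53, 55, 57, 59, 58, 60, 61, 64, 63, 65, 66, 66, 69, 70, 64, 65, 67, 70, 75, 76, 80, 83, 87, 90, 93, 96, 96, 101, 102, 103, 113, 139, 145, 177, 221, 224, 225, 225, 225, 225, 226, 225, 225, 225, 225, 225, 226, 225, 225, 225, 226, 225, 224, 224, 223, 223, 223, 222, 221, 222, 220, 220, 219, 219, 218, 217, 217, 214, 215, 214, 213, 212, 211]
340 [45, 45, 46, 46, 45, 46, 46, 46, 46, 48, 46, 48, 48, 45, 48, 48, 47, 46, 46, 47, 47, 48, 47, 47, 47, 47, 47, 47, 48, 42, 37, 38, 38, 33, 34, 34, 35, 37, 38, 39, 42, 42, 45, 46, 47, 49, 50, 53, 55, 59, 62, 64, 64, 69, 70, 74, 76, 81, 83, 87, 88, 92, 96, 98, 101, 102, 105, 114, 142, 146, 178, 221, 225, 225, 226, 225, 226, 226, 225, 225, 225, 252, 255, 255, 255, 255, 255, 255, 230, 225, 225, 225, 224, 223, 222, 223, 221, 221, 221, 221, 220, 218, 218, 217, 215, 215, 214, 214, 213, 212]
```

Run:
```python
from h import *
import pickle
f=pickle.load(open('w3.pkl','rb'))
for v in (134.5,140): print(v,onz(f,325,v,60),onz(f,325,v,56))
```

```text
134.5 [ 514.05536137 -203.16549945   60.        ] [ 514.46334038 -203.18363282   56.        ]
140 [ 516.71539885 -203.27716947   60.        ] [ 517.18544317 -203.29790837   56.        ]
```

Emit:
{"api": "send_rows", "payload": {"motion": [{"tx": 0.004, "ty": 0, "tz": 0.00017, "rx": 0, "ry": 0, "rz": 0, "gripper": 1}, {"tx": 0.004, "ty": 0, "tz": 0.00017, "rx": 0, "ry": 0, "rz": 0, "gripper": 1}, {"tx": 0.004, "ty": 0, "tz": 0.00017, "rx": 0, "ry": 0, "rz": 0, "gripper": 1}, {"tx": 0.004, "ty": 0, "tz": 0.00017, "rx": 0, "ry": 0, "rz": 0, "gripper": 1}, {"tx": 0.004, "ty": 0, "tz": 0.00017, "rx": 0, "ry": 0, "rz": 0, "gripper": 1}, {"tx": 0.004, "ty": 0, "tz": 0.00017, "rx": 0, "ry": 0, "rz": 0, "gripper": 1}]}}

```text
time_s: 11.42
ee_pos: [564.2, -207.2, 60.7]
ee_rot: [-180.0, 0.1, 177.5]
force: [2.8, -0.6, 6.0]
gripper_width: 0.7
gripper_force: 2.7
```

Emit:
{"api": "send_rows", "payload": {"motion": [{"tx": 0.004, "ty": 0, "tz": 0.00016, "rx": 0, "ry": 0, "rz": 0, "gripper": 1}, {"tx": 0.004, "ty": 0, "tz": 0.00016, "rx": 0, "ry": 0, "rz": 0, "gripper": 1}, {"tx": 0.004, "ty": 0, "tz": 0.00016, "rx": 0, "ry": 0, "rz": 0, "gripper": 1}, {"tx": 0.004, "ty": 0, "tz": 0.00016, "rx": 0, "ry": 0, "rz": 0, "gripper": 1}, {"tx": 0.004, "ty": 0, "tz": 0.00016, "rx": 0, "ry": 0, "rz": 0, "gripper": 1}, {"tx": 0.004, "ty": 0, "tz": 0.00016, "rx": 0, "ry": 0, "rz": 0, "gripper": 1}, {"tx": 0.004, "ty": 0, "tz": 0.00016, "rx": 0, "ry": 0, "rz": 0, "gripper": 1}, {"tx": 0.004, "ty": 0, "tz": 0.00016, "rx": 0, "ry": 0, "rz": 0, "gripper": 1}]}}

```text
time_s: 12.42
ee_pos: [548.3, -206.5, 60.1]
ee_rot: [-180.0, 0.1, 177.5]
force: [2.0, -0.2, 4.7]
gripper_width: 0.2
gripper_force: 2.7
```

Emit:
{"api": "send_rows", "payload": {"motion": [{"tx": 0.004, "ty": 0, "tz": 0.00016, "rx": 0, "ry": 0, "rz": 0, "gripper": 1}, {"tx": 0.004, "ty": 0, "tz": 0.00016, "rx": 0, "ry": 0, "rz": 0, "gripper": 1}, {"tx": 0.004, "ty": 0, "tz": 0.00016, "rx": 0, "ry": 0, "rz": 0, "gripper": 1}, {"tx": 0.004, "ty": 0, "tz": 0.00016, "rx": 0, "ry": 0, "rz": 0, "gripper": 1}, {"tx": 0.004, "ty": 0, "tz": 0.00016, "rx": 0, "ry": 0, "rz": 0, "gripper": 1}, {"tx": 0.004, "ty": 0, "tz": 0.00016, "rx": 0, "ry": 0, "rz": 0, "gripper": 1}, {"tx": 0.004, "ty": 0, "tz": 0.00016, "rx": 0, "ry": 0, "rz": 0, "gripper": 1}, {"tx": 0.004, "ty": 0, "tz": 0.00016, "rx": 0, "ry": 0, "rz": 0, "gripper": 1}]}}

```text
time_s: 13.42
ee_pos: [532.4, -205.8, 59.4]
ee_rot: [-180.0, 0.2, 177.5]
force: [2.4, 0.1, 5.4]
gripper_width: 0.8
gripper_force: 2.7
```

Emit:
{"api": "send_rows", "payload": {"motion": [{"tx": 0.004, "ty": 0, "tz": 0.00016, "rx": 0, "ry": 0, "rz": 0, "gripper": 1}, {"tx": 0.004, "ty": 0, "tz": 0.00016, "rx": 0, "ry": 0, "rz": 0, "gripper": 1}, {"tx": 0.004, "ty": 0, "tz": 0.00016, "rx": 0, "ry": 0, "rz": 0, "gripper": 1}, {"tx": 0.004, "ty": 0, "tz": 0.00016, "rx": 0, "ry": 0, "rz": 0, "gripper": 1}, {"tx": 0, "ty": 0, "tz": -0.0004, "rx": 0, "ry": 0, "rz": 0, "gripper": 1}, {"tx": 0, "ty": 0, "tz": -0.0008, "rx": 0, "ry": 0, "rz": 0, "gripper": 1}, {"tx": 0, "ty": 0, "tz": -0.004, "rx": 0, "ry": 0, "rz": 0, "gripper": 1}, {"tx": 0, "ty": 0, "tz": -0.02, "rx": 0, "ry": 0, "rz": 0, "gripper": 1}, {"tx": 0, "ty": 0, "tz": -0.04, "rx": 0, "ry": 0, "rz": 0, "gripper": 1}, {"tx": 0, "ty": 0, "tz": -0.08, "rx": 0, "ry": 0, "rz": 0, "gripper": 0.5}, {"tx": 0, "ty": 0, "tz": -0.08, "rx": 0, "ry": 0, "rz": 0, "gripper": 0}, {"tx": 0, "ty": 0, "tz": -0.04, "rx": 0, "ry": 0, "rz": 0, "gripper": -0.5}]}}

```text
time_s: 14.92
ee_pos: [523.7, -205.3, 193.7]
ee_rot: [-180.0, 0.1, 177.5]
force: [0.9, -0.2, -0.4]
gripper_width: 27.5
gripper_force: 0.0
```

Emit:
{"api": "send_rows", "payload": {"motion": [{"tx": 0, "ty": 0, "tz": 0, "rx": 0, "ry": 0, "rz": 0, "gripper": -0.8}, {"tx": 0, "ty": 0, "tz": 0, "rx": 0, "ry": 0, "rz": 0, "gripper": -0.8}, {"tx": 0, "ty": 0, "tz": 0, "rx": 0, "ry": 0, "rz": 0, "gripper": -0.8}]}}

```text
time_s: 15.3
ee_pos: [522.8, -204.8, 189.7]
ee_rot: [179.9, -0.1, 177.5]
force: [0.1, 0.1, -0.8]
gripper_width: 57.1
gripper_force: 0.0
```

Run:
```python
from h import *
import pickle
f=grab('wrist');pickle.dump(f,open('w4.pkl','wb'));save(f,'w4.png',None,1.25)
s=f['state'];print(s['time_s'],s['ee_pos'],s['ee_rot'],s['force'],s['gripper_width'])
```

```text
15.3 [ 522.75775642 -204.84252649  189.72653067] [ 1.79925109e+02 -1.35756225e-01  1.77484140e+02] [ 0.13540131  0.05165282 -0.83134331] 57.061100018499424
```

View pics/w4.png

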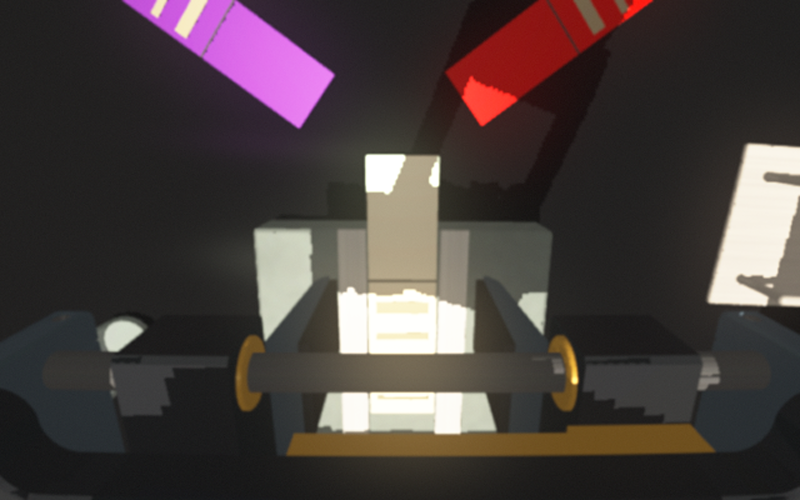

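The plate now sticks out of the stand: its front end is at (366–440,155) and the stage edge at about y=224 (1.25x). Next I'll measure the grasp line.

```bash
cat > pl.py <<'E'
from h import *
import pickle,sys
def edges(f,rows,uc,lo=70):
    g=cv2.GaussianBlur(cv2.cvtColor(f['frame'],cv2.COLOR_RGB2GRAY),(3,3),0).astype(float); out=[]
    for v in rows:
        r=g[v]; L=uc
        while r[L]>lo+20:L-=1
        Rr=uc
        while r[Rr]>lo+20:Rr+=1
        t=lo+20
        out.append((L+(t-r[L])/(r[L+1]-r[L]),Rr-(t-r[Rr])/(r[Rr-1]-r[Rr]),v))
    return out
E
python3 - <<'E'
from pl import *
f=pickle.load(open('w4.pkl','rb'))
E=edges(f,range(130,174,6),322)
for z in(59,):
  M=[]
  for l,r,v in E:
    a,b=onz(f,l,v,z),onz(f,r,v,z); M.append((a+b)/2); print(round(l,1),round(r,1),v,np.linalg.norm(a-b).round(1),((a+b)/2).round(1))
M=np.array(M);p=np.polyfit(M[:,0],M[:,1],1);print('yaw',np.degrees(np.arctan(p[0])),'y@490',np.polyval(p,490))
g=cv2.cvtColor(f['frame'],cv2.COLOR_RGB2GRAY).astype(int)
print(g[115:135,322].tolist(),g[165:200,280].tolist())
for v,z in((124.5,57),(180,55)):print(v,onz(f,322,v,z))
E
```

```text
290.3 352.5 130 53.0 [ 469.3 -203.6   59. ]
290.5 352.4 136 53.0 [ 474.3 -203.8   59. ]
290.5 352.1 142 53.0 [ 479.4 -204.2   59. ]
290.6 351.7 148 52.7 [ 484.6 -204.5   59. ]
291.7 350.6 154 51.1 [ 489.8 -204.8   59. ]
292.5 350.5 160 50.6 [ 495.  -204.7   59. ]
292.6 350.5 166 50.7 [ 500.3 -204.9   59. ]
292.6 350.2 172 50.6 [ 505.7 -205.3   59. ]
yaw -2.4728576684006254 y@490 -204.5820931916132
[62, 63, 62, 65, 64, 63, 59, 72, 163, 253, 255, 255, 255, 255, 239, 219, 214, 208, 193, 174] [52, 50, 51, 51, 51, 52, 52, 51, 50, 50, 58, 70, 82, 86, 88, 89, 88, 97, 112, 127, 135, 136, 136, 137, 137, 138, 136, 136, 138, 137, 139, 139, 138, 140, 139]
124.5 [ 464.83724757 -202.93945675   57.        ]
180 [ 513.83749133 -205.11706824   55.        ]
```

Run:
```python
from h import *
import pickle
f=pickle.load(open('w1.pkl','rb'));print(proj(f,f['state']['ee_pos']))
g=cv2.cvtColor(f['frame'],cv2.COLOR_RGB2GRAY).astype(int)
for v in(226,232,240):print(g[v,305:350].tolist())
f=pickle.load(open('w4.pkl','rb'));s=f['state']
# predicted lateral centre line below TCP at plate height
print(proj(f,f['state']['ee_pos']), Rt(s)[:,1])
g=cv2.cvtColor(f['frame'],cv2.COLOR_RGB2GRAY).astype(int)
for v in(232,245):print(g[v,215:275].tolist(),g[v,375:435].tolist())
```

```text
[321.57599235 253.02412295]
[116, 94, 77, 71, 67, 67, 66, 67, 67, 67, 67, 68, 63, 57, 52, 50, 49, 49, 67, 94, 102, 81, 59, 49, 49, 50, 54, 59, 64, 65, 65, 65, 65, 65, 64, 65, 66, 78, 110, 138, 153, 156, 156, 156, 157]
[78, 67, 63, 65, 66, 64, 64, 63, 65, 64, 66, 64, 58, 52, 46, 45, 46, 48, 65, 99, 108, 88, 57, 45, 45, 46, 47, 55, 60, 61, 63, 63, 61, 62, 63, 62, 63, 61, 61, 68, 94, 130, 151, 155, 155]
[61, 62, 62, 62, 61, 60, 61, 61, 60, 61, 61, 57, 52, 45, 43, 43, 41, 43, 62, 92, 102, 80, 53, 42, 40, 43, 43, 46, 55, 60, 59, 59, 60, 60, 60, 58, 59, 58, 59, 58, 58, 58, 67, 88, 116]
[321.48290565 252.91299057] [0.04389898 0.99903512 0.0013071 ]
[207, 207, 207, 206, 208, 207, 206, 206, 207, 207, 207, 206, 208, 208, 208, 209, 208, 209, 206, 207, 206, 208, 208, 208, 206, 207, 209, 207, 201, 183, 148, 107, 81, 72, 73, 74, 73, 73, 76, 74, 76, 77, 77, 74, 70, 66, 63, 65, 66, 65, 64, 66, 65, 70, 84, 113, 136, 143, 144, 148] [99, 100, 98, 98, 93, 77, 63, 56, 56, 54, 53, 55, 53, 53, 53, 58, 64, 66, 66, 66, 65, 63, 64, 64, 64, 65, 63, 63, 63, 69, 77, 84, 88, 88, 88, 87, 87, 85, 85, 87, 85, 86, 85, 85, 84, 84, 86, 85, 86, 85, 84, 85, 83, 84, 84, 82, 84, 85, 85, 86]
[207, 206, 208, 206, 207, 206, 208, 208, 209, 208, 208, 209, 210, 209, 209, 209, 207, 203, 184, 151, 110, 80, 67, 67, 68, 68, 69, 70, 68, 70, 71, 70, 71, 71, 72, 72, 72, 68, 64, 61, 61, 61, 63, 61, 62, 65, 63, 64, 66, 65, 67, 66, 67, 69, 89, 156, 232, 253, 254, 254] [123, 115, 104, 98, 88, 73, 64, 60, 62, 61, 60, 58, 57, 56, 57, 56, 56, 55, 54, 53, 53, 54, 60, 65, 67, 67, 66, 64, 64, 63, 62, 65, 62, 63, 63, 62, 61, 60, 64, 80, 118, 160, 191, 201, 204, 202, 204, 205, 205, 206, 206, 207, 208, 208, 207, 207, 207, 206, 202, 195]
```

Emit:
{"api": "send_rows", "payload": {"motion": [{"tx": 0.03, "ty": -0.001, "tz": 0, "rx": 0, "ry": 0, "rz": 0, "gripper": -0.6}, {"tx": 0.033, "ty": -0.001, "tz": 0, "rx": 0, "ry": 0, "rz": 0, "gripper": -0.6}, {"tx": 0, "ty": 0, "tz": 0.05, "rx": 0, "ry": 0, "rz": 0, "gripper": -0.6}, {"tx": 0, "ty": 0, "tz": 0.05, "rx": 0, "ry": 0, "rz": 0, "gripper": -0.6}, {"tx": 0, "ty": 0, "tz": 0.05, "rx": 0, "ry": 0, "rz": 0, "gripper": -0.6}, {"tx": 0, "ty": 0, "tz": 0, "rx": 0, "ry": 0, "rz": 0, "gripper": -0.6}, {"tx": 0, "ty": 0, "tz": 0, "rx": 0, "ry": 0, "rz": 0, "gripper": -0.6}]}}

```text
time_s: 16.23
ee_pos: [492.2, -205.1, 117.2]
ee_rot: [-180.0, 0.1, 177.5]
force: [0.3, 0.0, 0.6]
gripper_width: 73.2
gripper_force: 0.0
```

Emit:
{"api": "send_rows", "payload": {"motion": [{"tx": 0, "ty": -0.003, "tz": 0.05, "rx": 0, "ry": 0, "rz": 0, "gripper": -0.6}, {"tx": 0, "ty": 0, "tz": 0.048, "rx": 0, "ry": 0, "rz": 0, "gripper": -0.6}, {"tx": 0, "ty": 0, "tz": 0, "rx": 0, "ry": 0, "rz": 0, "gripper": -0.6}, {"tx": 0, "ty": 0, "tz": 0, "rx": 0, "ry": 0, "rz": 0, "gripper": -0.6}]}}

```text
time_s: 16.73
ee_pos: [493.1, -206.7, 68.7]
ee_rot: [-180.0, 0.2, 177.5]
force: [0.4, -0.6, 0.1]
gripper_width: 72.9
gripper_force: 0.0
```

Run:
```python
from pl import *
f=grab('wrist');pickle.dump(f,open('w5.pkl','wb'));save(f,'w5.png',(120,160,540,340),1.9)
s=f['state'];print(s['time_s'],s['ee_pos'],s['ee_rot'],s['gripper_width'],f['cx'],proj(f,s['ee_pos']),proj(f,np.array(s['ee_pos'])+[0,0,40]))
```

```text
16.725 [ 493.05048153 -206.73213775   68.65974301] [-1.79957858e+02  1.73643723e-01  1.77484965e+02] 72.9260721290784 324.81576960166905 [321.47833826 252.90806892] [320.49442449 293.39841583]
```

View pics/w5.png

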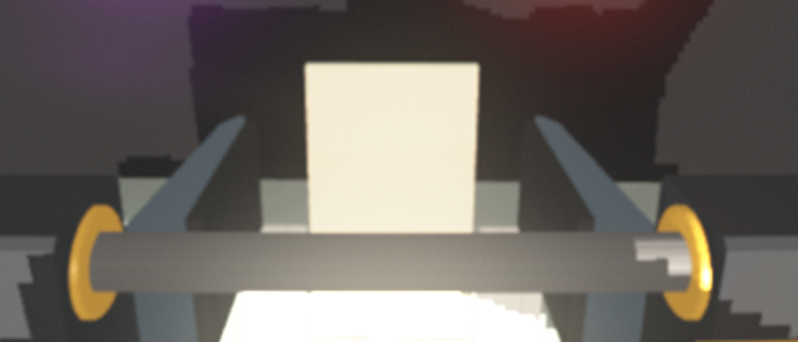

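Finger tips are at crop x 244 and 536 (midpoint 390), and the plate edges at 306 and 478 (midpoint 392), so the fingers are centred within 1 mm. I'll go down and close gently.

Emit:
{"api": "send_rows", "payload": {"motion": [{"tx": 0.001, "ty": 0.001, "tz": 0.012, "rx": 0, "ry": 0, "rz": 0, "gripper": -0.6}, {"tx": 0, "ty": 0, "tz": 0.015, "rx": 0, "ry": 0, "rz": 0, "gripper": -0.6}, {"tx": 0, "ty": 0, "tz": 0.015, "rx": 0, "ry": 0, "rz": 0, "gripper": -0.6}, {"tx": 0, "ty": 0, "tz": 0.015, "rx": 0, "ry": 0, "rz": 0, "gripper": -0.6}, {"tx": 0, "ty": 0, "tz": 0.008, "rx": 0, "ry": 0, "rz": 0, "gripper": -0.4}, {"tx": 0, "ty": 0, "tz": 0, "rx": 0, "ry": 0, "rz": 0, "gripper": -0.3}, {"tx": 0, "ty": 0, "tz": 0, "rx": 0, "ry": 0, "rz": 0, "gripper": -0.2}, {"tx": 0, "ty": 0, "tz": 0, "rx": 0, "ry": 0, "rz": 0, "gripper": -0.2}], "grip_force": 3}}

```text
time_s: 17.77
ee_pos: [491.8, -205.8, 34.9]
ee_rot: [180.0, 0.1, 177.5]
force: [0.0, -0.0, -0.7]
gripper_width: 54.9
gripper_force: 0.0
```

Emit:
{"api": "send_rows", "payload": {"motion": [{"tx": 0, "ty": 0, "tz": -0.002, "rx": 0, "ry": 0, "rz": 0, "gripper": -0.16}, {"tx": 0, "ty": 0, "tz": 0, "rx": 0, "ry": 0, "rz": 0, "gripper": -0.13}, {"tx": 0, "ty": 0, "tz": 0, "rx": 0, "ry": 0, "rz": 0, "gripper": -0.1}, {"tx": 0, "ty": 0, "tz": 0, "rx": 0, "ry": 0, "rz": 0, "gripper": -0.07}, {"tx": 0, "ty": 0, "tz": 0, "rx": 0, "ry": 0, "rz": 0, "gripper": -0.04}, {"tx": 0, "ty": 0, "tz": 0, "rx": 0, "ry": 0, "rz": 0, "gripper": 0}, {"tx": 0, "ty": 0, "tz": 0, "rx": 0, "ry": 0, "rz": 0, "gripper": 0}], "grip_force": 3}}

```text
time_s: 18.65
ee_pos: [491.7, -205.8, 35.7]
ee_rot: [180.0, 0.0, 177.5]
force: [-0.7, -0.4, 0.6]
gripper_width: 49.7
gripper_force: 3.0
```

Emit:
{"api": "send_rows", "payload": {"motion": [{"tx": 0, "ty": 0, "tz": 0, "rx": 0, "ry": 0, "rz": 0, "gripper": 0.2}, {"tx": 0, "ty": 0, "tz": 0, "rx": 0, "ry": 0, "rz": 0, "gripper": 0.2}], "grip_force": 10}}

```text
time_s: 18.9
ee_pos: [491.7, -205.8, 35.7]
ee_rot: [180.0, 0.0, 177.5]
force: [-0.6, -0.9, 1.1]
gripper_width: 50.0
gripper_force: 10.0
```

Emit:
{"api": "send_rows", "payload": {"motion": [{"tx": 0, "ty": 0, "tz": 0, "rx": 0, "ry": 0, "rz": 0, "gripper": 0.2}, {"tx": 0, "ty": 0, "tz": 0, "rx": 0, "ry": 0, "rz": 0, "gripper": 0.2}], "grip_force": 20}}

```text
time_s: 19.15
ee_pos: [491.7, -205.8, 35.7]
ee_rot: [180.0, 0.0, 177.5]
force: [0.1, -0.5, 1.7]
gripper_width: 49.7
gripper_force: 20.0
```

Emit:
{"api": "send_rows", "payload": {"motion": [{"tx": 0, "ty": 0, "tz": -0.0005, "rx": 0, "ry": 0, "rz": 0, "gripper": 0.2}, {"tx": 0, "ty": 0, "tz": -0.001, "rx": 0, "ry": 0, "rz": 0, "gripper": 0.2}, {"tx": 0, "ty": 0, "tz": -0.002, "rx": 0, "ry": 0, "rz": 0, "gripper": 0.2}, {"tx": 0, "ty": 0, "tz": -0.003, "rx": 0, "ry": 0, "rz": 0, "gripper": 0.2}, {"tx": 0, "ty": 0, "tz": -0.004, "rx": 0, "ry": 0, "rz": 0, "gripper": 0.2}, {"tx": 0, "ty": 0, "tz": -0.006, "rx": 0, "ry": 0, "rz": 0, "gripper": 0.2}, {"tx": 0, "ty": 0, "tz": -0.008, "rx": 0, "ry": 0, "rz": 0, "gripper": 0.2}, {"tx": 0, "ty": 0, "tz": -0.01, "rx": 0, "ry": 0, "rz": 0, "gripper": 0.2}, {"tx": 0, "ty": 0, "tz": -0.01, "rx": 0, "ry": 0, "rz": 0, "gripper": 0.2}, {"tx": 0, "ty": 0, "tz": -0.01, "rx": 0, "ry": 0, "rz": 0, "gripper": 0.2}, {"tx": 0, "ty": 0, "tz": -0.008, "rx": 0, "ry": 0, "rz": 0, "gripper": 0.2}, {"tx": 0, "ty": 0, "tz": 0, "rx": 0, "ry": 0, "rz": 0, "gripper": 0.2}], "grip_force": 23}}

```text
time_s: 20.65
ee_pos: [491.8, -205.8, 67.3]
ee_rot: [180.0, 0.1, 177.5]
force: [0.0, 0.3, -0.5]
gripper_width: 49.8
gripper_force: 23.0
```

Run:
```python
from pl import *
d={}
for n in('wrist','scene','top'): d[n]=grab(n)
pickle.dump(d,open('d6.pkl','wb'))
s=d['wrist']['state'];print(s['ee_pos'],s['force'],s['torque'])
a=cv2.resize(d['wrist']['frame'][100:300,150:500],None,fx=1.7,fy=1.7)
b=cv2.resize(d['scene']['frame'][130:230,160:320],None,fx=3.7,fy=3.7)[:, :595]
b=b[:250] if False else b
w=min(a.shape[1],b.shape[1]);c=np.vstack([a[:300,:w],b[60:360,:w]]);cv2.imwrite('pics/d6.png',c[:,:,::-1]);print(c.shape)
```

```text
[ 491.80689664 -205.8486689    67.29469112] [ 0.01335531  0.28634391 -0.48659054] [ 0.08337221 -0.07651697  0.03798236]
(600, 592, 3)
```

View pics/d6.png

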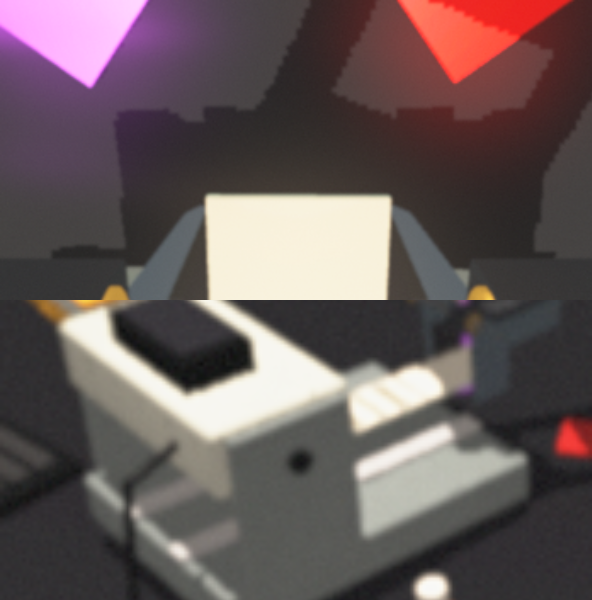

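The plate is off the stand, held centrally by its front end and about level. I'll raise it and carry it over to the rack.

Emit:
{"api": "send_rows", "payload": {"motion": [{"tx": 0, "ty": 0, "tz": -0.01, "rx": 0, "ry": 0, "rz": 0, "gripper": 0.2}, {"tx": 0, "ty": 0, "tz": -0.02, "rx": 0, "ry": 0, "rz": 0, "gripper": 0.2}, {"tx": 0, "ty": 0, "tz": -0.03, "rx": 0, "ry": 0, "rz": 0, "gripper": 0.2}, {"tx": 0, "ty": 0, "tz": -0.03, "rx": 0, "ry": 0, "rz": 0, "gripper": 0.2}, {"tx": 0, "ty": 0, "tz": -0.02, "rx": 0, "ry": 0, "rz": 0, "gripper": 0.2}, {"tx": 0, "ty": 0, "tz": -0.01, "rx": 0, "ry": 0, "rz": 0, "gripper": 0.2}, {"tx": 0, "ty": 0.01, "tz": 0, "rx": 0, "ry": 0, "rz": 0, "gripper": 0.2}, {"tx": 0.003, "ty": 0.02, "tz": 0, "rx": 0, "ry": 0, "rz": 0, "gripper": 0.2}, {"tx": 0.003, "ty": 0.03, "tz": 0, "rx": 0, "ry": 0, "rz": 0, "gripper": 0.2}, {"tx": 0.003, "ty": 0.04, "tz": 0, "rx": 0, "ry": 0, "rz": 0, "gripper": 0.2}, {"tx": 0.003, "ty": 0.04, "tz": 0, "rx": 0, "ry": 0, "rz": 0, "gripper": 0.2}, {"tx": 0.003, "ty": 0.04, "tz": 0, "rx": 0, "ry": 0, "rz": 0, "gripper": 0.2}]}}

```text
time_s: 22.3
ee_pos: [487.8, -113.7, 126.9]
ee_rot: [180.0, 0.0, 177.5]
force: [-0.3, 0.0, -1.2]
gripper_width: 49.3
gripper_force: 23.0
```

Emit:
{"api": "send_rows", "payload": {"motion": [{"tx": 0.003, "ty": 0.04, "tz": 0, "rx": 0, "ry": 0, "rz": 0, "gripper": 0.2}, {"tx": 0.003, "ty": 0.04, "tz": 0, "rx": 0, "ry": 0, "rz": 0, "gripper": 0.2}, {"tx": 0.003, "ty": 0.04, "tz": 0, "rx": 0, "ry": 0, "rz": 0, "gripper": 0.2}, {"tx": 0.003, "ty": 0.04, "tz": 0, "rx": 0, "ry": 0, "rz": 0, "gripper": 0.2}, {"tx": 0.003, "ty": 0.04, "tz": 0, "rx": 0, "ry": 0, "rz": 0, "gripper": 0.2}, {"tx": 0.003, "ty": 0.04, "tz": 0, "rx": 0, "ry": 0, "rz": 0, "gripper": 0.2}, {"tx": 0.003, "ty": 0.04, "tz": 0, "rx": 0, "ry": 0, "rz": 0, "gripper": 0.2}, {"tx": 0.003, "ty": 0.04, "tz": 0, "rx": 0, "ry": 0, "rz": 0, "gripper": 0.2}, {"tx": 0.003, "ty": 0.04, "tz": 0, "rx": 0, "ry": 0, "rz": 0, "gripper": 0.2}, {"tx": 0.003, "ty": 0.04, "tz": 0, "rx": 0, "ry": 0, "rz": 0, "gripper": 0.2}, {"tx": 0.003, "ty": 0.03, "tz": 0, "rx": 0, "ry": 0, "rz": 0, "gripper": 0.2}, {"tx": 0.003, "ty": 0.02, "tz": 0, "rx": 0, "ry": 0, "rz": 0, "gripper": 0.2}]}}

```text
time_s: 23.8
ee_pos: [479.6, 111.2, 127.0]
ee_rot: [180.0, 0.0, 177.5]
force: [-0.5, -0.3, -0.5]
gripper_width: 49.5
gripper_force: 23.0
```

Emit:
{"api": "send_rows", "payload": {"motion": [{"tx": 0.001, "ty": 0.03, "tz": 0, "rx": 0, "ry": 0, "rz": 0, "gripper": 0.2}, {"tx": 0.001, "ty": 0.035, "tz": 0, "rx": 0, "ry": 0, "rz": 0, "gripper": 0.2}, {"tx": 0.001, "ty": 0.035, "tz": 0, "rx": 0, "ry": 0, "rz": 0, "gripper": 0.2}, {"tx": 0.001, "ty": 0.035, "tz": 0, "rx": 0, "ry": 0, "rz": 0, "gripper": 0.2}, {"tx": 0.001, "ty": 0.035, "tz": 0, "rx": 0, "ry": 0, "rz": 0, "gripper": 0.2}, {"tx": 0.001, "ty": 0.035, "tz": 0, "rx": 0, "ry": 0, "rz": 0, "gripper": 0.2}, {"tx": 0.001, "ty": 0.035, "tz": 0, "rx": 0, "ry": 0, "rz": 0.02, "gripper": 0.2}, {"tx": 0.001, "ty": 0.033, "tz": 0, "rx": 0, "ry": 0, "rz": 0.03, "gripper": 0.2}, {"tx": 0.001, "ty": 0.025, "tz": 0, "rx": 0, "ry": 0, "rz": 0.03, "gripper": 0.2}, {"tx": 0, "ty": 0.015, "tz": 0, "rx": 0, "ry": 0, "rz": 0.02, "gripper": 0.2}, {"tx": 0, "ty": 0, "tz": 0, "rx": 0, "ry": 0, "rz": 0, "gripper": 0.2}, {"tx": 0, "ty": 0, "tz": 0, "rx": 0, "ry": 0, "rz": 0, "gripper": 0.2}]}}

```text
time_s: 25.3
ee_pos: [483.0, 266.2, 127.0]
ee_rot: [-180.0, 0.0, 174.5]
force: [-0.7, 0.2, 0.2]
gripper_width: 49.7
gripper_force: 23.0
```

Run:
```python
from pl import *
d={}
for n in('wrist','scene','top'): d[n]=grab(n)
pickle.dump(d,open('d7.pkl','wb'))
s=d['wrist']['state'];print(s['ee_pos'],s['ee_rot'])
for n in('scene','top'):
    u=proj(d[n],np.array(s['ee_pos'])+[72,-7,20]);print(n,u)
b=d['scene']['frame'];a=d['top']['frame']
u=proj(d['scene'],[550,230,100]).astype(int);w=proj(d['top'],[550,230,100]).astype(int)
x0,y0=u-[80,60];x1,y1=w-[80,60];print(x0,y0,x1,y1)
c=np.hstack([b[y0:y0+120,x0:x0+160],a[y1:y1+120,x1:x1+160]]);c=cv2.resize(c,None,fx=2.5,fy=2.5,interpolation=cv2.INTER_CUBIC)
cv2.imwrite('pics/d7.png',c[:,:,::-1])
```

```text
[483.04535218 266.15911045 126.96631173] [-1.79993456e+02  1.65222222e-02  1.74467885e+02]
scene [395.01359091 218.97514218]
top [220.0869656  185.62067065]
304 167 155 129
```

View pics/d7.png

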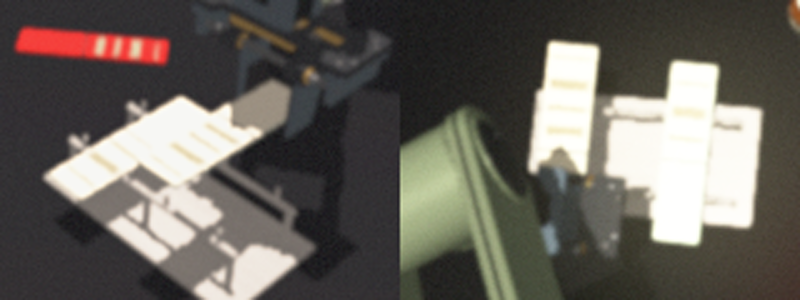

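The held plate shows with its far end at (547–599,43) in the top crop and its far left corner at (178,187) in the scene crop. It hangs above the empty bay. Next I'll check its pitch and position.

Run:
```python
from pl import *
d=pickle.load(open('d7.pkl','rb'));s,t=d['scene'],d['top']
S=lambda x,y:ray(s,304+x/2.5-.3,167+y/2.5-.3);T=lambda x,y:ray(t,155+(x-400)/2.5-.3,129+y/2.5-.3)
print('far L',tri(S(178,187),T(547,41)))
e=d['wrist']['state'];P=np.array(e['ee_pos']);Rm=Rt(e)
print('expected level far L top', P-Rm[:,0]*172+Rm[:,1]*25+[0,0,21])
ft=lambda x,y,z:onz(t,155+(x-400)/2.5-.3,129+y/2.5-.3,z)
for z in(144,148,152): print(z,ft(547,41,z),ft(599,45,z))
# scene ray at expected plane: height where scene ray passes x of far end
o,v=S(178,187)
for x in (650,654,658): print(x,o+v*(x-o[0])/v[0])
bay=np.array([557.7,262.4,60]);u=np.array([np.cos(np.radians(-5.5)),np.sin(np.radians(-5.5)),0]);w=np.array([-u[1],u[0],0])
q=P-Rm[:,0]*72-bay;print('plate in bay',q@u,q@w)
```

```text
far L (array([659.73670212, 276.36350725, 154.57847843]), np.float64(1.401561315366369))
expected level far L top [656.65431656 274.46123681 148.01305546]
144 [662.52195769 278.92709677 144.        ] [657.55491349 223.74117628 144.        ]
148 [661.62685778 277.74345045 148.        ] [656.68079914 222.7906882  148.        ]
152 [660.73175786 276.55980413 152.        ] [655.80668478 221.84020011 152.        ]
650 [650.         270.75107508 144.61966923]
654 [654.         273.39931706 148.92917773]
658 [658.         276.04755904 153.23868623]
plate in bay -2.6712616998456946 -3.4538839285939993
```

The plate keeps the stand's lean, with its far end about 2.3° high. I'll level it, shift it 3.5 mm across and go down.

Emit:
{"api": "send_rows", "payload": {"motion": [{"tx": 0, "ty": 0.003, "tz": 0, "rx": 0, "ry": 0.025, "rz": 0, "gripper": 0.2}, {"tx": 0, "ty": 0.004, "tz": 0, "rx": 0, "ry": 0.026, "rz": 0, "gripper": 0.2}, {"tx": 0, "ty": 0, "tz": 0.01, "rx": 0, "ry": 0.025, "rz": 0, "gripper": 0.2}, {"tx": 0, "ty": 0, "tz": 0.02, "rx": 0, "ry": 0, "rz": 0, "gripper": 0.2}, {"tx": 0, "ty": 0, "tz": 0.02, "rx": 0, "ry": 0, "rz": 0, "gripper": 0.2}, {"tx": 0, "ty": 0, "tz": 0.02, "rx": 0, "ry": 0, "rz": 0, "gripper": 0.2}, {"tx": 0, "ty": 0, "tz": 0.02, "rx": 0, "ry": 0, "rz": 0, "gripper": 0.2}, {"tx": 0, "ty": 0, "tz": 0.01, "rx": 0, "ry": 0, "rz": 0, "gripper": 0.2}, {"tx": 0, "ty": 0, "tz": 0, "rx": 0, "ry": 0, "rz": 0, "gripper": 0.2}, {"tx": 0, "ty": 0, "tz": 0, "rx": 0, "ry": 0, "rz": 0, "gripper": 0.2}]}}

```text
time_s: 26.7
ee_pos: [481.9, 270.4, 77.4]
ee_rot: [180.0, -2.2, 174.5]
force: [0.5, -0.3, -1.9]
gripper_width: 49.5
gripper_force: 23.0
```

Run:
```python
from pl import *
d={}
for n in('wrist','scene','top'): d[n]=grab(n)
pickle.dump(d,open('d8.pkl','wb'))
s=d['wrist']['state'];print(s['ee_pos'],s['ee_rot'])
b=d['scene']['frame'];a=d['top']['frame']
c=np.hstack([b[177:297,304:464],a[129:249,155:315]]);c=cv2.resize(c,None,fx=2.5,fy=2.5,interpolation=cv2.INTER_CUBIC)
w=d['wrist']['frame'][100:300,160:480];w=cv2.resize(w,(400,250))
c=np.vstack([c,np.hstack([w,cv2.resize(b[200:260,330:426],(400,250),interpolation=cv2.INTER_CUBIC)])])
cv2.imwrite('pics/d8.png',c[:,:,::-1])
```

```text
[481.8815808  270.37780041  77.39982865] [179.9574292   -2.21022837 174.48223112]
```

View pics/d8.png

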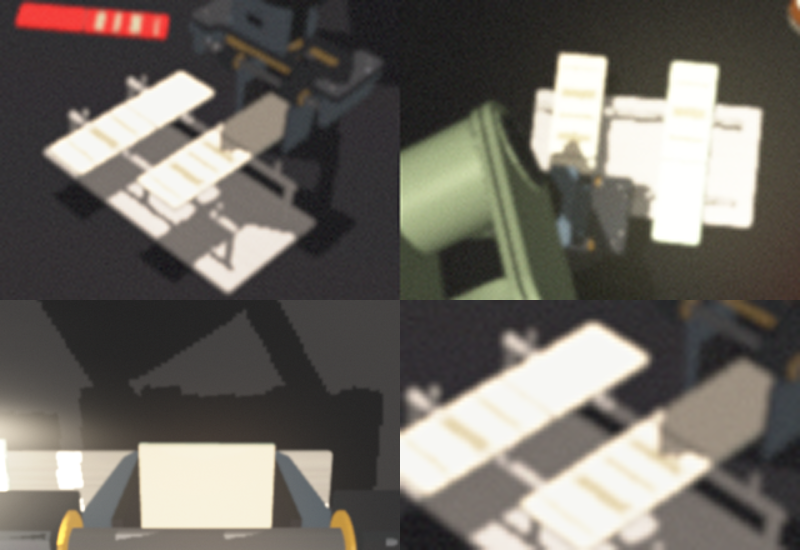

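Plate and dry plate run parallel, and the held plate is over the empty bay. One numeric check of its level and offset before setting it down.

Run:
```python
from pl import *
d=pickle.load(open('d8.pkl','rb'));s,t=d['scene'],d['top']
S=lambda x,y:ray(s,304+x/2.5-.3,177+y/2.5-.3);T=lambda x,y:ray(t,155+(x-400)/2.5-.3,129+y/2.5-.3)
print('farL',tri(S(178,210),T(558,53)),'farR',tri(S(138,180),T(607,57)))
e=d['wrist']['state'];P=np.array(e['ee_pos']);Rm=Rt(e)
G=P-Rm[:,2]*19;print('grasp',G)
F=G+170*np.array([np.cos(np.radians(5.5)),-np.sin(np.radians(5.5)),0]);print('far centre if level',F)
u=np.array([np.cos(np.radians(-5.5)),np.sin(np.radians(-5.5)),0]);w=np.array([-u[1],u[0],0])
q=G+u*72-np.array([557.7,262.4,60]);print('in bay',q@u,q@w,q[2])
# dry plate corners same way (control): far left/right corner
print('dry farL',tri(S(80,177),T(669,62)),'farR',tri(S(45,152),T(718,66)))
```

```text
farL (array([658.92007672, 280.77248016,  97.58351948]), np.float64(1.436971991256748)) farR (array([653.17378883, 227.42774282,  96.9228333 ]), np.float64(3.8574344612139937))
grasp [482.60958561 270.29329092  96.38568831]
far centre if level [651.82693933 253.99951299  96.38568831]
in bay -3.5012514236486845 0.6598544992939217 36.38568831184506
dry farL (array([656.35708531, 161.82103507,  61.00106903]), np.float64(3.5880802407356036)) farR (array([651.21776362, 107.05100084,  58.01329762]), np.float64(1.8413763829518133))
```

Emit:
{"api": "send_rows", "payload": {"motion": [{"tx": 0, "ty": 0, "tz": 0.008, "rx": 0, "ry": 0, "rz": 0, "gripper": 0.2}, {"tx": 0, "ty": 0, "tz": 0.012, "rx": 0, "ry": 0, "rz": 0, "gripper": 0.2}, {"tx": 0, "ty": 0, "tz": 0.012, "rx": 0, "ry": 0, "rz": 0, "gripper": 0.2}, {"tx": 0, "ty": 0, "tz": 0.012, "rx": 0, "ry": 0, "rz": 0, "gripper": 0.2}, {"tx": 0, "ty": 0, "tz": 0.008, "rx": 0, "ry": 0, "rz": 0, "gripper": 0.2}, {"tx": 0, "ty": 0, "tz": 0.004, "rx": 0, "ry": 0, "rz": 0, "gripper": 0.2}, {"tx": 0, "ty": 0, "tz": 0.001, "rx": 0, "ry": 0, "rz": 0, "gripper": 0.2}, {"tx": 0, "ty": 0, "tz": 0.001, "rx": 0, "ry": 0, "rz": 0, "gripper": 0.2}, {"tx": 0, "ty": 0, "tz": 0, "rx": 0, "ry": 0, "rz": 0, "gripper": 0.2}]}}

```text
time_s: 27.98
ee_pos: [480.5, 270.4, 48.2]
ee_rot: [180.0, -2.2, 174.5]
force: [0.8, -0.0, -0.9]
gripper_width: 49.7
gripper_force: 23.0
```

Emit:
{"api": "send_rows", "payload": {"motion": [{"tx": 0, "ty": 0, "tz": 0.001, "rx": 0, "ry": 0, "rz": 0, "gripper": 0.2}, {"tx": 0, "ty": 0, "tz": 0.001, "rx": 0, "ry": 0, "rz": 0, "gripper": 0.2}, {"tx": 0, "ty": 0, "tz": 0, "rx": 0, "ry": 0, "rz": 0, "gripper": 0.2}]}}

```text
time_s: 28.35
ee_pos: [480.4, 270.3, 47.1]
ee_rot: [180.0, -2.3, 174.5]
force: [-0.3, -0.4, -2.0]
gripper_width: 49.6
gripper_force: 23.0
```

Emit:
{"api": "send_rows", "payload": {"motion": [{"tx": 0, "ty": 0, "tz": 0.001, "rx": 0, "ry": 0, "rz": 0, "gripper": 0.2}, {"tx": 0, "ty": 0, "tz": 0.001, "rx": 0, "ry": 0, "rz": 0, "gripper": 0.2}, {"tx": 0, "ty": 0, "tz": 0, "rx": 0, "ry": 0, "rz": 0, "gripper": 0.2}]}}

```text
time_s: 28.72
ee_pos: [480.3, 270.4, 46.0]
ee_rot: [180.0, -2.3, 174.5]
force: [-0.5, -0.2, -0.7]
gripper_width: 49.7
gripper_force: 23.0
```

Emit:
{"api": "send_rows", "payload": {"motion": [{"tx": 0, "ty": 0, "tz": 0.001, "rx": 0, "ry": 0, "rz": 0, "gripper": 0.2}, {"tx": 0, "ty": 0, "tz": 0, "rx": 0, "ry": 0, "rz": 0, "gripper": 0.2}]}}

```text
time_s: 28.98
ee_pos: [480.3, 270.4, 45.5]
ee_rot: [180.0, -2.3, 174.5]
force: [0.9, 0.5, -0.2]
gripper_width: 49.5
gripper_force: 23.0
```

Emit:
{"api": "send_rows", "payload": {"motion": [{"tx": 0, "ty": 0, "tz": 0.001, "rx": 0, "ry": 0, "rz": 0, "gripper": 0.2}, {"tx": 0, "ty": 0, "tz": 0, "rx": 0, "ry": 0, "rz": 0, "gripper": 0.2}]}}

```text
time_s: 29.22
ee_pos: [480.3, 270.4, 45.0]
ee_rot: [180.0, -2.3, 174.5]
force: [0.1, 0.4, -1.3]
gripper_width: 49.8
gripper_force: 23.0
```

Emit:
{"api": "send_rows", "payload": {"motion": [{"tx": 0, "ty": 0, "tz": 0.001, "rx": 0, "ry": 0, "rz": 0, "gripper": 0.2}, {"tx": 0, "ty": 0, "tz": 0, "rx": 0, "ry": 0, "rz": 0, "gripper": 0.2}]}}

```text
time_s: 29.48
ee_pos: [480.3, 270.4, 44.5]
ee_rot: [180.0, -2.3, 174.5]
force: [0.2, 0.2, -1.8]
gripper_width: 49.7
gripper_force: 23.0
```

Emit:
{"api": "send_rows", "payload": {"motion": [{"tx": 0, "ty": 0, "tz": 0.001, "rx": 0, "ry": 0, "rz": 0, "gripper": 0.2}, {"tx": 0, "ty": 0, "tz": 0, "rx": 0, "ry": 0, "rz": 0, "gripper": 0.2}]}}

```text
time_s: 29.72
ee_pos: [480.3, 270.4, 44.0]
ee_rot: [180.0, -2.3, 174.5]
force: [1.1, 0.1, -1.1]
gripper_width: 49.8
gripper_force: 23.0
```

Emit:
{"api": "send_rows", "payload": {"motion": [{"tx": 0, "ty": 0, "tz": 0.001, "rx": 0, "ry": 0, "rz": 0, "gripper": 0.2}, {"tx": 0, "ty": 0, "tz": 0, "rx": 0, "ry": 0, "rz": 0, "gripper": 0.2}]}}

```text
time_s: 29.98
ee_pos: [480.2, 270.3, 43.6]
ee_rot: [180.0, -2.3, 174.5]
force: [-0.5, 0.5, -1.7]
gripper_width: 49.7
gripper_force: 23.0
```

Emit:
{"api": "send_rows", "payload": {"motion": [{"tx": 0, "ty": 0, "tz": 0.001, "rx": 0, "ry": 0, "rz": 0, "gripper": 0.2}, {"tx": 0, "ty": 0, "tz": 0, "rx": 0, "ry": 0, "rz": 0, "gripper": 0.2}]}}

```text
time_s: 30.22
ee_pos: [480.3, 270.4, 43.1]
ee_rot: [180.0, -2.2, 174.5]
force: [-0.2, 0.0, -0.7]
gripper_width: 49.4
gripper_force: 23.0
```

Emit:
{"api": "send_rows", "payload": {"motion": [{"tx": 0, "ty": 0, "tz": 0.001, "rx": 0, "ry": 0, "rz": 0, "gripper": 0.2}, {"tx": 0, "ty": 0, "tz": 0, "rx": 0, "ry": 0, "rz": 0, "gripper": 0.2}]}}

```text
time_s: 30.48
ee_pos: [480.3, 270.4, 42.7]
ee_rot: [180.0, -2.2, 174.5]
force: [-0.6, 0.3, 1.0]
gripper_width: 49.5
gripper_force: 23.0
```

Emit:
{"api": "send_rows", "payload": {"motion": [{"tx": 0, "ty": 0, "tz": 0.0006, "rx": 0, "ry": 0, "rz": 0, "gripper": 0.2}, {"tx": 0, "ty": 0, "tz": 0, "rx": 0, "ry": 0, "rz": 0, "gripper": 0.2}]}}

```text
time_s: 30.72
ee_pos: [480.3, 270.4, 42.6]
ee_rot: [180.0, -2.2, 174.5]
force: [-0.0, -0.9, 2.6]
gripper_width: 49.6
gripper_force: 23.0
```

Emit:
{"api": "send_rows", "payload": {"motion": [{"tx": 0, "ty": 0, "tz": 0, "rx": 0, "ry": 0, "rz": 0, "gripper": 0.2}, {"tx": 0, "ty": 0, "tz": 0, "rx": 0, "ry": 0, "rz": 0, "gripper": 0.2}], "grip_force": 8}}

```text
time_s: 30.98
ee_pos: [480.3, 270.4, 42.5]
ee_rot: [180.0, -2.2, 174.5]
force: [-0.9, 0.3, 2.3]
gripper_width: 50.2
gripper_force: 8.0
```

Emit:
{"api": "send_rows", "payload": {"motion": [{"tx": 0, "ty": 0, "tz": 0, "rx": 0, "ry": 0, "rz": 0, "gripper": 0.2}, {"tx": 0, "ty": 0, "tz": 0, "rx": 0, "ry": 0, "rz": 0, "gripper": 0.2}, {"tx": 0, "ty": 0, "tz": 0, "rx": 0, "ry": 0, "rz": 0, "gripper": 0.2}], "grip_force": 3}}

```text
time_s: 31.35
ee_pos: [480.3, 270.4, 42.3]
ee_rot: [180.0, -2.2, 174.5]
force: [-0.7, -0.7, 2.2]
gripper_width: 50.0
gripper_force: 3.0
```

Now I'll open gradually. The plate edges are free at about 52 mm.

Emit:
{"api": "send_rows", "payload": {"motion": [{"tx": 0, "ty": 0, "tz": 0, "rx": 0, "ry": 0, "rz": 0, "gripper": -0.11}, {"tx": 0, "ty": 0, "tz": 0, "rx": 0, "ry": 0, "rz": 0, "gripper": -0.15}, {"tx": 0, "ty": 0, "tz": 0, "rx": 0, "ry": 0, "rz": 0, "gripper": -0.25}, {"tx": 0, "ty": 0, "tz": 0, "rx": 0, "ry": 0, "rz": 0, "gripper": -0.4}, {"tx": 0, "ty": 0, "tz": 0, "rx": 0, "ry": 0, "rz": 0, "gripper": -0.5}, {"tx": 0, "ty": 0, "tz": 0, "rx": 0, "ry": 0, "rz": 0, "gripper": -0.5}, {"tx": 0, "ty": 0, "tz": 0, "rx": 0, "ry": 0, "rz": 0, "gripper": -0.5}]}}

```text
time_s: 32.22
ee_pos: [480.2, 270.4, 42.3]
ee_rot: [180.0, -2.2, 174.5]
force: [0.2, 0.1, -0.5]
gripper_width: 68.2
gripper_force: 0.0
```

Emit:
{"api": "send_rows", "payload": {"motion": [{"tx": 0, "ty": 0, "tz": -0.01, "rx": 0, "ry": 0, "rz": 0, "gripper": -0.5}, {"tx": 0, "ty": 0, "tz": -0.02, "rx": 0, "ry": 0, "rz": 0, "gripper": -0.5}, {"tx": 0, "ty": 0, "tz": -0.04, "rx": 0, "ry": 0, "rz": 0, "gripper": -0.5}, {"tx": 0, "ty": 0, "tz": -0.04, "rx": 0, "ry": 0, "rz": 0, "gripper": -0.5}, {"tx": 0, "ty": 0, "tz": -0.06, "rx": 0, "ry": 0, "rz": 0, "gripper": -0.5}, {"tx": 0, "ty": 0, "tz": -0.06, "rx": 0, "ry": 0, "rz": 0, "gripper": -0.5}, {"tx": 0, "ty": 0, "tz": 0, "rx": 0, "ry": 0, "rz": 0, "gripper": -0.5}, {"tx": 0, "ty": 0, "tz": 0, "rx": 0, "ry": 0, "rz": 0, "gripper": -0.5}]}}

```text
time_s: 33.22
ee_pos: [484.2, 269.7, 156.8]
ee_rot: [-180.0, -2.3, 174.5]
force: [0.2, -0.3, 0.2]
gripper_width: 67.9
gripper_force: 0.0
```

Run:
```python
from pl import *
d={}
for n in('wrist','scene','top'): d[n]=grab(n)
pickle.dump(d,open('d9.pkl','wb'))
s=d['wrist']['state'];print(s['time_s'],s['ee_pos'],s['gripper_width'])
b=d['scene']['frame'];a=d['top']['frame']
c=np.hstack([b[177:297,304:464],a[129:249,155:315]]);c=cv2.resize(c,None,fx=2.5,fy=2.5,interpolation=cv2.INTER_CUBIC)
c=np.vstack([c,np.hstack([cv2.resize(d['wrist']['frame'],(400,250)),cv2.resize(b[210:270,330:426],(400,250),interpolation=cv2.INTER_CUBIC)])])
cv2.imwrite('pics/d9.png',c[:,:,::-1])
```

```text
33.225 [484.1993051  269.65823569 156.75744637] 67.9145852530047
```

View pics/d9.png

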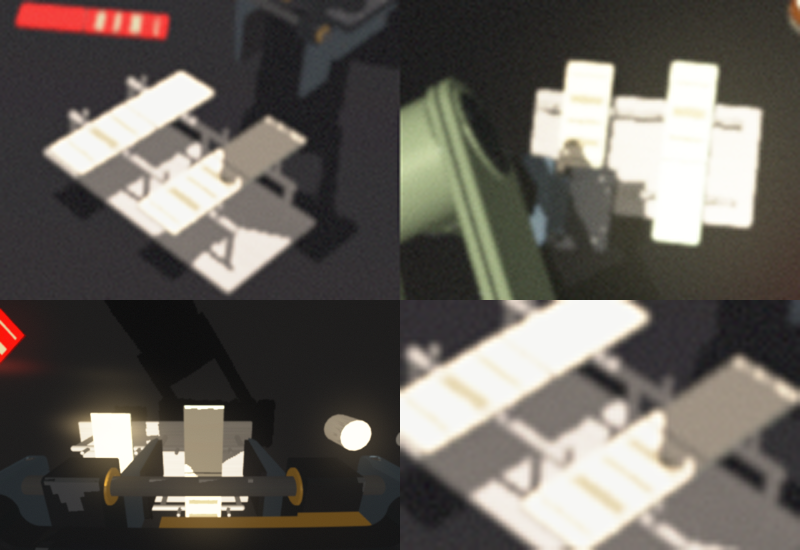

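The plate lies flat across both rods in the empty bay, level and parallel with the dry plate (top crop (590,115) and (687,150)), with the gripper clear. I'm handing it in.

Run:
```python
from workcell import env
print(env.job_done())
```

```text
the job is handed in; nothing more can be done
None
```

The plate was drawn out, lifted by its blank front end and set down across both rods in the empty bay; I handed the job in at about 33 s, and no verdict came back.

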